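# Build up a kiln shelf: posts, cup, bridging strip and vase

## Task

Build up the kiln load on the white batt: stand one of the two tall posts upright on each of the batt's two bare square marks and the little handled cup upright on the batt midway between them, clear of the posts. Then bridge the two posts with the long fireclay strip, laid centrally and in line with the batt so that it lies flat on both over the cup, and last stand the bud vase upright on the middle of the strip. Leave the two short posts where they are, and let go of everything.

Things in the scene. Friction and masses are not known exactly. Their poses are not given: they have to be found in the camera images.
- batt: Fixed kiln shelf (batt) lying flat on the bench: white-washed rectangular slab 140 mm (its x) by 240 mm (its y) by 12 mm thick. Origin at the centre of its underside, z up; its top is at z = 12 mm. Two bare brown square marks (42 mm, flush) on the top show where posts stand: their centres are at x = 0, y = +95 mm and y = -95 mm in its frame.
- strip: Loose bridging strip of buff fireclay, lying flat on the bench: bar 50 mm (its x) by 240 mm (its y, the long way) by 15 mm thick, about 0.35 kg. Origin at the centre of its underside, z up. Can be gripped across its 50 mm width.
- tall_post_a: Loose kiln post, buff fireclay: upright square prism 38 x 38 mm and 75 mm tall with a 16 mm hole down its middle (one of two alike; they are interchangeable), about 0.18 kg. Origin at the centre of its underside, x and y across its flat sides, z up.
- tall_post_b: Loose kiln post, buff fireclay: upright square prism 38 x 38 mm and 75 mm tall with a 16 mm hole down its middle (one of two alike; they are interchangeable), about 0.18 kg. Origin at the centre of its underside, x and y across its flat sides, z up.
- cup: Loose little cup of pale bisque, open at the top, 60 mm across and 52 mm tall, wall 4 mm, with one loop handle on its +y side (reaching to about 48 mm from the axis); about 0.11 kg. Origin at the centre of its underside, z up. Grip it across the body, along its x, clear of the handle.
- vase: Loose bud vase of pale bisque, 100 mm tall, round: foot 44 mm across, belly 60 mm across at 34 mm height, straight neck 27 mm across from 74 to 95 mm height, lip 33 mm across at the top, dark mouth; about 0.2 kg. Origin at the centre of its underside, z up along its axis.
- short_post_a: Loose kiln post, buff fireclay: upright square prism 38 x 38 mm and 40 mm tall with a 16 mm hole down its middle, too low for this job; not to be used or moved. Origin at the centre of its underside, x and y across its flat sides, z up.
- short_post_b: Loose kiln post, buff fireclay: upright square prism 38 x 38 mm and 40 mm tall with a 16 mm hole down its middle, too low for this job; not to be used or moved. Origin at the centre of its underside, x and y across its flat sides, z up.
Not all that is in view belongs to the job. What is shaped like the cup but blue or red is not meant.

How it is judged:
On the way, in this order (a step that is already met when the one before it is completed fails the run):
1. both tall posts stand on the marks and the cup stands between them (((x of tall_post_a in the frame of batt between -0.012 and 0.012 m and y of tall_post_a in the frame of batt between 0.083 and 0.107 m and z of tall_post_a in the frame of batt between 0.008 and 0.016 m and angle between each of tall_post_a, tall_post_b's own z axis and vertical below 0.1 rad and x of tall_post_b in the frame of batt between -0.012 and 0.012 m and y of tall_post_b in the frame of batt between -0.107 and -0.083 m and z of tall_post_b in the frame of batt between 0.008 and 0.016 m) or (x of tall_post_a in the frame of batt between -0.012 and 0.012 m and y of tall_post_a in the frame of batt between -0.107 and -0.083 m and z of tall_post_a in the frame of batt between 0.008 and 0.016 m and angle between each of tall_post_a, tall_post_b's own z axis and vertical below 0.1 rad and x of tall_post_b in the frame of batt between -0.012 and 0.012 m and y of tall_post_b in the frame of batt between 0.083 and 0.107 m and z of tall_post_b in the frame of batt between 0.008 and 0.016 m)) and x of cup in the frame of batt between -0.012 and 0.012 m and y of cup in the frame of batt between -0.012 and 0.012 m and z of cup in the frame of batt between 0.008 and 0.016 m and angle between cup's own z axis and vertical below 0.1 rad), for 0.2 s.
2. the strip lies flat across both posts over the cup (all of step 1 and x of strip in the frame of batt between -0.012 and 0.012 m and y of strip in the frame of batt between -0.015 and 0.015 m and z of strip in the frame of batt between 0.083 and 0.091 m and angle between strip's own z axis and vertical below 0.05 rad and angle between the y axis of strip and the y axis of batt, either way round below 0.12 rad), for 0.2 s.
3. the vase stands on the middle of the strip (x of vase in the frame of strip between -0.012 and 0.012 m and y of vase in the frame of strip between -0.015 and 0.015 m and z of vase in the frame of strip between 0.011 and 0.019 m and angle between vase's own z axis and vertical below 0.1 rad), for 0.2 s.
At the end, for the whole second after the job is handed in: A tall post upright on each mark (12 mm each way, any turn), cup upright on the batt's centre (12 mm), strip flat on both posts, centred over the batt (12 mm across, 15 mm along, 0.12 rad), vase upright on the strip's middle (12 mm across, 15 mm along); all at rest and let go (all of step 2 and all of step 3 and linear speed of each of tall_post_a, tall_post_b, cup, strip, vase below 0.02 m/s and angular speed of each of tall_post_a, tall_post_b, cup, strip, vase below 0.15 rad/s); the robot touches nothing.
It fails at once if a short post is shifted (more than 20 mm) (distance of any of short_post_a, short_post_b from where it was at the start of the episode above 0.02 m).
It fails at once if the cup or the vase is knocked over (angle between any of cup, vase's own z axis and vertical above 0.7 rad).
It also fails if it takes over 141 s, if anything falls off the work surface, if the arm or the gripper's body presses on something with over 40 N, if the wrist force passes 120 N, or if a joint passes its speed limit or range.

## Robot

A 6-joint arm with a two-finger parallel gripper is mounted at the origin on the work surface. World frame = base frame: x ahead of the robot, y to its left, z up, the work surface at z = 0. Lengths are in m, angles in rad, forces in N, time in s.
With the tool pointing down it reaches from about 0.3 to 0.875 m from the base axis. Payload 6.4 kg.
Tool frame: the origin (TCP) lies midway between the tips of the shut fingers; the grasp point (between the pads) lies 19 mm behind it; z points along the fingers, y is the line along which they close (so a half turn about z gives the same grasp; the last joint's range is limited). The gripper opens to 85 mm and grips with 20 to 120 N. Pads are 22 mm wide; open, the fingers measure 114 mm over their backs; the gripper's body (76 mm by 85 mm) begins 54 mm behind the grasp point. The pads swing forward as they close: fully open they stand 13 mm farther back than shut.
Start: joints at [-1.423, 0.181, 1.607, -0, 1.354, -0.206], TCP at [0.199, -0.539, 0.194] pointing down, gripper open.
Joint ranges: [-2.99, 2.99], [-0.89, 2.07], [0.3, 2.58], [-1.14, 4.28], [0, 2.63], [-3.12, 3.12]. Speed limits (rad/s): [2.57, 2.57, 3.01, 3.14, 3.14, 3.14].

## Interface

Orientations are given as a unit quaternion [w, x, y, z].
In Python, from cell import ctrl gives the robot as it stands.
- The arm moves only by the tool arm_command, never from a script. Its argument "series" is a list of rows, each a list of 5 numbers: the closure, from 0 (fully open) to 1 (shut), then the shift along the tool's x, y, z in shares of 750 mm (1.0 is 750 mm), then the turn about the tool's z in shares of 120 degrees (1.0 is 120 degrees). A call has exactly 10 rows; each row is the pose to reach, as a shift and turn from the pose commanded when the call began, along the tool's axes at that moment; what a row does not reach only later rows make up. A row lasts 1/12 s, in which the tool goes at most 41.7 mm and 7.16 degrees, less where a joint would pass 70% of its speed; a pose out of reach is approached as far as the arm can. Shift and turn numbers lie between -1 and 1, and a call with a number outside is refused. A call with a gripper value outside its range is refused whole. The fingers move at their own pace and stop on an object; "force" is the grip in N (left out, the last holds). Time passes only in rows, so rows that repeat a pose let the fingers close, or fill a call up. It gives the time, the measured TCP pose, the force, the opening and the grip force at its end, in the units of the state.
- ctrl.get_state(): the state, without advancing time (a new reading comes with each control period).
- ctrl.get_image(name): name is "side" or "top"; returns a dict with "image" (384x512x3 uint8, blue, green, red), "vertical_fov" (degrees; the focal length in pixels is half the picture's height over the tangent of half this angle, whatever the lens; pixels are square), "cx", "cy" (the principal point, pixels), "rvec" (rotation vector, rad) and "tvec" (3), from world to camera coordinates, as OpenCV has them. Camera axes: x right, y down, z forward; pixel columns grow to the right and rows downward; lengths in m; the calibration is good to about 2 mm. A picture is of the moment at which its call begins. There is no depth.
- ctrl.job_done(): hands the job in; it is judged then, once.
The state is a dict: "time_s": time; "joints": joint angles; "qd": joint speeds; "effort": joint torques, N m; "eef_pos": TCP position; "ee_rot": TCP orientation; "contact_force": force on the tool from outside, world axes, zero at the start; "ft_torque": the same for the moment, N m; "opening": finger opening in m; "gripper_force": force on a finger pad.
Only numpy, scipy, OpenCV 4.12 (cv2) and the standard library are available. Lean on these libraries where they do the work, as an engineer would, in place of code of your own. Each camera call takes 0.05 s, during which the arm holds its last target. There are 200 camera calls.

## Working session

There is one attempt and no reset: what is moved stays moved. The work goes in short steps, Python scripts to look and compute and a tool call to move; the robot and the scene stay as the last step left them, time stands still between calls to the robot, and variables do not carry over. Pictures are saved under pics/ and viewed, at most 14 in all, crops included, and the job is handed in when it is done.

Besides the shell and the picture viewer there is one more tool, called after ">>>" as a command line: name --pt "numbers of a row" for each row, then --argument value for the rest. arm_command: Moves the arm, as the interface text tells. Its arguments: {"type":"object","properties":{"series":{"type":"array"},"force":{"type":"number"}},"required":["series"]}

```bash
mkdir -p pics; ls; cat > h.py <<'E'
import numpy as np, cv2
from cell import ctrl
def cam(name):
    d=ctrl.get_image(name); im=np.ascontiguousarray(np.array(d["image"],np.uint8))
    h,w=im.shape[:2]; f=h/2/np.tan(np.radians(d["vertical_fov"])/2)
    K=np.array([[f,0,d["cx"]],[0,f,d["cy"]],[0,0,1]]); R=cv2.Rodrigues(np.array(d["rvec"],float))[0]; t=np.array(d["tvec"],float).reshape(3)
    return im,K,R,t
def ray(px,z,K,R,t):
    px=np.atleast_2d(np.array(px,float)); c=-R.T@t
    v=(R.T@np.linalg.inv(K)@np.c_[px,np.ones(len(px))].T).T
    return c+v*((z-c[2])/v[:,2])[:,None]
def proj(P,K,R,t):
    q=(K@(R@np.atleast_2d(np.array(P,float)).T+t[:,None])).T; return q[:,:2]/q[:,2:]
E
python3 - <<'E'
from h import *
for n in("side","top"):
    im,K,R,t=cam(n); cv2.imwrite(f"pics/{n}0.png",im); print(n,K[0,0],K[:2,2],-R.T@t,R[2])
s=ctrl.get_state(); print(s["eef_pos"],s["ee_rot"],s["opening"],s["time_s"])
E
```

```text
pics
side 391.9524436134534 [257.52591003 188.96252011] [0.25845165 0.79295163 0.80466204] [ 0.27521985 -0.69894937 -0.66009379]
top 384.08114291093705 [253.88997947 192.20014424] [0.45418496 0.01123351 1.02393555] [ 0.13555056 -0.02575237 -0.99043569]
[ 0.19911339 -0.53881951  0.19335485] [-8.10764714e-04  9.84397259e-01  1.75958455e-01  2.26395953e-05] 0.08546229031172203 0.1
```

View pics/side0.png

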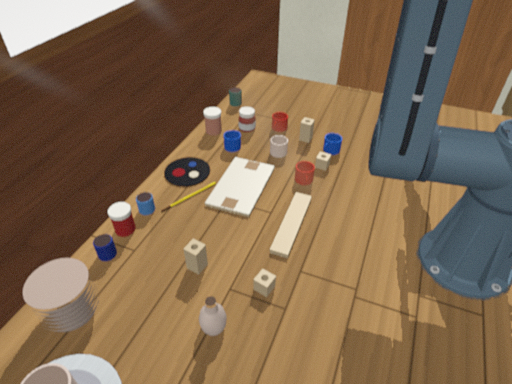

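View pics/top0.png

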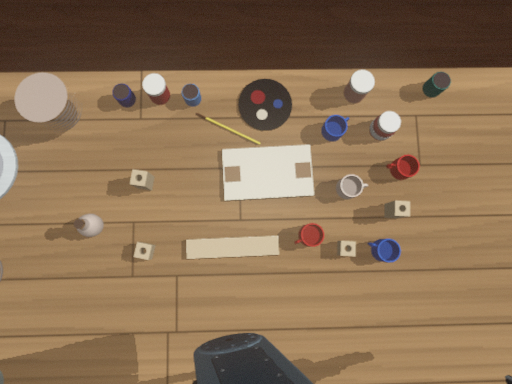

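Candidates: 
- **Tall posts:** top (140,178) and (402,209), with visibly tall sides. The short posts are at top (143,251) and (348,248), side (264,283) and (323,160).
- **Cup:** pale, at top (352,186). The red cups at (404,167) and (311,235) and the blue cups at (335,128) and (387,250) are decoys, and so are the white-lidded jars.
- **Vase:** top (88,225). The cone and jars at the upper left are not it.
- **Strip:** top (232,247).

Next is one close crop montage to check these.

```bash
python3 - <<'E'
from h import *
im=cv2.imread("pics/top0.png"); sd=cv2.imread("pics/side0.png")
def c(im,u,v): 
    o=cv2.resize(im[v-25:v+25,u-25:u+25],(260,260),interpolation=cv2.INTER_CUBIC)
    return o
A=np.hstack([c(im,140,180),c(im,400,209),c(im,352,186)])
B=np.hstack([c(im,88,225),c(sd,196,255),c(sd,307,130)])
cv2.imwrite("pics/m.png",np.vstack([A,B]))
for n in("top",):
    im,K,R,t=cam(n); hsv=cv2.cvtColor(im,cv2.COLOR_BGR2HSV)
    m=((hsv[...,2]>150)&(hsv[...,1]<110)).astype(np.uint8)*255
    for q in cv2.findContours(m,cv2.RETR_EXTERNAL,cv2.CHAIN_APPROX_NONE)[0]:
        if cv2.contourArea(q)<60: continue
        (u,v),wh,a=cv2.minAreaRect(q); b=cv2.boxPoints(((u,v),wh,a))
        print(np.round([u,v],1),np.round(wh,1),round(a,1),cv2.contourArea(q),"z0",ray([[u,v]],0,K,R,t)[0].round(3),hsv[int(v),int(u)])
E
```

```text
[ 40.3 345.4] [19.2 82.2] 85.2 653.0 z0 [0.214 0.531 0.   ] [ 16 110 164]
[151.3 357.7] [47.1 30.9] 87.3 1020.0 z0 [0.177 0.253 0.   ] [ 17 108 175]
[340.2 356.1] [ 54.9 343.1] 88.6 9873.0 z0 [ 0.168 -0.227  0.   ] [ 16 116 130]
[ 87.6 319.3] [ 27.5 175.3] 88.2 1951.0 z0 [0.275 0.415 0.   ] [ 16 111 168]
[ 87.6 292.7] [ 28.5 175.4] 88.8 2222.0 z0 [0.341 0.418 0.   ] [ 17 108 166]
[344.5 299.4] [ 53.7 334.1] 88.7 13696.0 z0 [ 0.308 -0.246  0.   ] [ 16 109 161]
[ 29.6 237.6] [24.5 59.3] 88.7 364.0 z0 [0.485 0.573 0.   ] [ 16 113 154]
[303. 245.] [ 51.8 340.3] 88.7 10773.0 z0 [ 0.451 -0.142  0.   ] [ 15 109 126]
[425.3 174.2] [18.3 15.5] 18.4 75.0 z0 [ 0.636 -0.486  0.   ] [ 16 110 164]
[360.9 119.6] [ 6.7 28.8] 80.5 101.0 z0 [ 0.793 -0.317  0.   ] [ 16 108 165]
[464. 134.] [36. 94.] 90.0 1739.0 z0 [ 0.748 -0.604  0.   ] [ 16 110 155]
[261.5 114. ] [10. 11.] 90.0 83.0 z0 [ 0.813 -0.041  0.   ] [ 22  31 213]
[70. 97.] [ 50. 140.] 90.0 4694.5 z0 [0.868 0.486 0.   ] [ 16 100 161]
[255.8 171.3] [202.8 512.5] 89.5 50954.5 z0 [ 0.651 -0.022  0.   ] [ 23  20 224]
```

View pics/m.png

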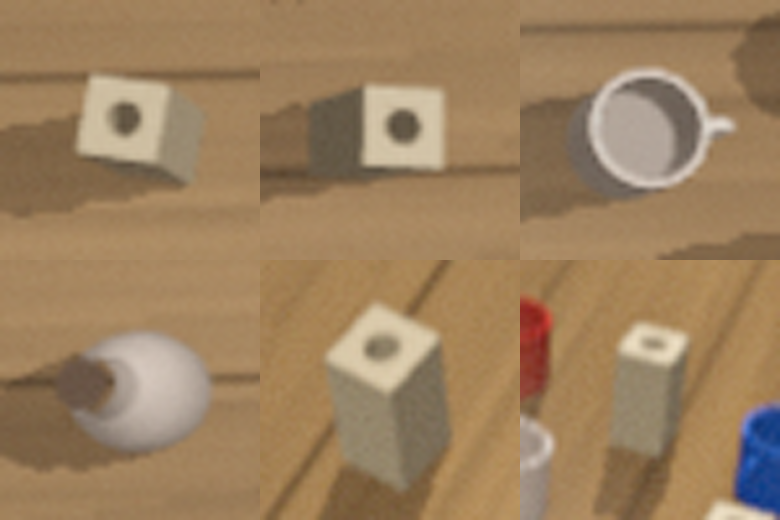

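The crops confirm both tall posts, the cup with its handle to the image right, and the vase with its mouth at about (79,223). Now I'll measure them.

```bash
cat >> h.py <<'E'
def blob(im,u,v,r,f):
    """largest contour of mask f(hsv) in window, full coords"""
    if np.isscalar(r): r=(r,r)
    x0,y0=max(u-r[0],0),max(v-r[1],0)
    hsv=cv2.cvtColor(im[y0:v+r[1],x0:u+r[0]],cv2.COLOR_BGR2HSV).astype(int)
    m=f(hsv[...,0],hsv[...,1],hsv[...,2]).astype(np.uint8)*255
    m=cv2.morphologyEx(m,cv2.MORPH_OPEN,np.ones((2,2),np.uint8))
    cs=cv2.findContours(m,cv2.RETR_EXTERNAL,cv2.CHAIN_APPROX_NONE)[0]
    q=max(cs,key=cv2.contourArea); return q+np.array([x0,y0])
def rect(q,z,*C):
    b=ray(q.reshape(-1,2),z,*C)[:,:2]
    (x,y),wh,a=cv2.minAreaRect((b*1000).astype(np.float32)); return np.round([x,y,*wh,a],1)
E
python3 - <<'E'
from h import *
light=lambda h,s,v:(v>175)&(s<90)
im,*C=cam("top"); sd,*S=cam("side")
print("cam R top",C[1].round(2))
for n,I,CC,u,v,r,z in [("A",im,C,140,178,16,.075),("B",im,C,402,209,16,.075),("As",sd,S,196,255,25,.075),("Bs",sd,S,307,130,20,.075),
  ("sa",im,C,143,251,15,.04),("sb",im,C,348,248,13,.04),("batt",im,C,267,172,(60,35),.012),("batts",sd,S,241,187,(45,35),.012),("strip",im,C,232,247,(60,18),.015),("strips",sd,S,291,224,(30,40),.015)]:
    q=blob(I,u,v,r,light); print(n,rect(q,z,*C if CC is C else S),cv2.boundingRect(q))
q=blob(im,352,186,18,lambda h,s,v:(v>130)&(s<60)); print("cup top mask",cv2.boundingRect(q),rect(q,.052,*C))
q=blob(sd,279,146,16,lambda h,s,v:(v>130)&(s<60)); print("cup side",cv2.boundingRect(q))
q=blob(im,88,225,20,lambda h,s,v:(v>110)&(s<70)); print("vase top",cv2.boundingRect(q))
q=blob(sd,212,317,30,lambda h,s,v:(v>110)&(s<70)); print("vase side",cv2.boundingRect(q))
for nm,px in(("brown",(0,0)),):
  hsv=cv2.cvtColor(im,cv2.COLOR_BGR2HSV); m=((hsv[...,2]<170)&(hsv[...,1]>60)).astype(np.uint8)
  for u,v in((232,174),(303,170)):
    w=m[v-11:v+12,u-11:u+12]; n,l,st,ce=cv2.connectedComponentsWithStats(w); i=1+st[1:,4].argmax(); c=ce[i]+[u-11,v-11]; print("mark",c,st[i],ray(c,.012,*C))
f=lambda x,y:None
for n,p,z in(("A",(124,118,115,155),.075),("B",(143.5,127,375,184),.075),("cup",(130,127,327,161),.052),("vase",(85,124,63,200),.1),("cuphandle",(208,126,327,161),.04)):
    print(n,ray(((p[0]+.5)/5.2-.5+p[2],(p[1]+.5)/5.2-.5+p[3]),z,*C)[0].round(4))
E
```

```text
cam R top [[-0.02 -1.    0.02]
 [-0.99  0.02 -0.14]
 [ 0.14 -0.03 -0.99]]
A [623.8 271.4  39.2  37.3  80.8] (131, 171, 18, 16)
B [ 535.7 -387.1   37.9   38.4   85.9] (396, 201, 16, 16)
As [622.1 275.5  40.2  38.3  79.7] (185, 240, 21, 16)
Bs [ 532.2 -380.8   43.9   41.4   86.6] (302, 118, 13, 8)
sa [443.3 267.2  38.5  38.3  76.7] (135, 243, 18, 18)
sb [ 438.5 -253.9   37.1   35.3   88.8] (342, 242, 15, 15)
batt [645.8 -55.8 141.7 241.7   2.3] (223, 145, 92, 57)
batts [642.7 -51.  143.  246.8   2.4] (206, 158, 69, 58)
strip [448.2  41.1  50.9 240.8   1.3] (187, 236, 94, 24)
strips [446.3  46.4  51.9 241.6   1. ] (271, 193, 42, 63)
cup top mask (341, 175, 28, 24) [ 598.4 -267.8   60.1   60.3   46.1]
cup side (271, 136, 18, 22)
vase top (79, 215, 26, 23)
vase side (200, 305, 27, 32)
mark [232.03125    173.36458333] [  4   4  15  14 192] [[0.64454205 0.04233948 0.012     ]]
mark [302.60526316 169.32631579] [  4   4  15  14 190] [[ 0.65247835 -0.14742907  0.012     ]]
A [0.6266 0.2733 0.075 ]
B [ 0.5376 -0.3839  0.075 ]
cup [ 0.6015 -0.2662  0.052 ]
vase [0.513  0.4047 0.1   ]
cuphandle [ 0.6031 -0.3091  0.04  ]
```

```bash
sed -i '/MORPH_OPEN/d' h.py
cat > meas.py <<'E'
from h import *
light=lambda h,s,v:(v>175)&(s<90)
im,*C=cam("top"); sd,*S=cam("side")
for n,I,CC,u,v,r,z in [("A",im,C,140,178,16,.075),("As",sd,S,196,255,25,.075),("B",im,C,402,209,16,.075),("Bs",sd,S,307,130,20,.075),
  ("sa",im,C,143,251,15,.04),("sas",sd,S,264,283,20,.04),("sb",im,C,348,248,13,.04),("sbs",sd,S,323,158,12,.04),("batt",im,C,267,172,(60,35),.012),("batts",sd,S,241,187,(45,35),.012),("strip",im,C,232,247,(60,18),.015),("strips",sd,S,291,224,(30,40),.015)]:
    q=blob(I,u,v,r,light); print(n,rect(q,z,*CC))
# silhouette bbox in side for cup, vase; compare with projected circles
def sil(C,x,y,zr):
    a=np.linspace(0,2*np.pi,60); P=np.vstack([np.c_[x+r*np.cos(a),y+r*np.sin(a),a*0+z] for z,r in zr]); return proj(P,*C)
for n,x,y,zr,u,v,r in(("cup",.6,-.266,[(0,.03),(.052,.03)],279,146,16),("vase",.513,.405,[(0,.022),(.034,.03),(.1,.0165)],212,317,30)):
    q=blob(sd,u,v,r,lambda h,s,v:(v>110)&(s<70)).reshape(-1,2); p=sil(S,x,y,zr); print(n,"obs",q.min(0),q.max(0),"pred",p.min(0).round(1),p.max(0).round(1))
for h_ in ((.645,.0423),(.6525,-.1474)): print("marks side",proj([*h_,.012],*S))
hsv=cv2.cvtColor(sd,cv2.COLOR_BGR2HSV); m=((hsv[...,2]<185)&(hsv[...,1]>75)).astype(np.uint8)
for u,v in((230,203),(253,166)):
    w=m[v-6:v+7,u-9:u+10]; nn,l,st,ce=cv2.connectedComponentsWithStats(w); i=l[6,9]; c=ce[i]+[u-9,v-6]; print(c,st[i],ray(c,.012,*S)[0].round(4))
E
python3 meas.py
```

```text
A [626.4 273.9  39.2  37.3  80.8]
As [626.8 273.5  39.9  40.5  80.7]
B [ 538.3 -384.7   37.9   38.5   85.9]
Bs [ 537.4 -385.    45.5   41.6   87.3]
sa [445.8 269.4  38.   38.3  76.7]
sas [445.1 269.2  40.8  40.4  76.9]
sb [ 441.1 -251.5   37.1   35.3   88.8]
sbs [ 440.1 -251.6   42.6   41.2   81.8]
batt [648.5 -53.1 141.7 241.8   2.3]
batts [647.7 -54.2 143.6 248.    2.3]
strip [450.9  43.7  51.1 240.8   1.4]
strips [449.8  43.8  51.7 242.6   1.3]
cup obs [270 135] [288 157] pred [269.5 134.9] [287.6 157.4]
vase obs [199 302] [225 335] pred [198.5 293.1] [226.3 334.6]
marks side [[228.63254623 202.53442101]]
marks side [[251.05906861 165.34637451]]
[229.02173913 202.51086957] [ 1  1 15 10 92] [0.644  0.0418 0.012 ]
[251.35416667 165.35416667] [ 2  2 11  7 48] [ 0.6516 -0.1477  0.012 ]
```

```bash
cat > go.py <<'E'
import sys
from h import *
from scipy.spatial.transform import Rotation as Ro
# usage: go.py x y z(mm) closing_angle_deg [x y z ang ...]; all as shifts from the current pose
s=ctrl.get_state(); p=np.array(s["eef_pos"])*1000; w,x,y,z=s["ee_rot"]; R=Ro.from_quat([x,y,z,w]).as_matrix()
a0=np.degrees(np.arctan2(R[1,1],R[0,1]))
print("t",round(s["time_s"],2),"p",p.round(1),"close",round(a0,2),"tilt",R[:2,2].round(4),"op",round(s["opening"],4),"gf",round(s["gripper_force"],1),"F",np.round(s["contact_force"],1),"j6",round(s["joints"][5],2))
v=list(map(float,sys.argv[1:]))
for i in range(0,len(v),4):
    d=R.T@(np.array(v[i:i+3])-p); da=-((v[i+3]-a0+90)%180-90); print(v[i:i+4],"->",d.round(1),"turn",round(da,1))
E
python3 go.py 538 -385 190 86 538 -385 31 86
```

```text
t 0.35 p [ 199.2 -539.3  194. ] close -69.73 tilt [-0.0001  0.0004] op 0.0854 gf 0.0 F [0.2 0.  0.8] j6 -0.21
[538.0, -385.0, 190.0, 86.0] -> [371.2 -27.3   4. ] turn 24.3
[538.0, -385.0, 31.0, 86.0] -> [371.2 -27.3 163. ] turn 24.3
```

Careful with the scale: shifts go in shares of 750 mm and turns go in shares of 120 degrees. That gives: 371 mm / 750 = 0.4947, 337 mm / 750 = 0.4493, 24.3 degrees / 120 = 0.2025.

>>> arm_command --pt "0 0.0493 -0.004 0 0.025" --pt "0 0.1 -0.008 0 0.05" --pt "0 0.1493 -0.0107 0 0.075" --pt "0 0.2 -0.0147 0 0.1" --pt "0 0.2493 -0.0187 0 0.125" --pt "0 0.3 -0.0227 0 0.15" --pt "0 0.3493 -0.0267 0 0.1667" --pt "0 0.4 -0.0293 0 0.1833" --pt "0 0.4493 -0.0333 0.0027 0.2" --pt "0 0.4947 -0.036 0.0053 0.2025" --force 40

```text
time_s: 1.18
eef_pos: [0.5399, -0.3842, 0.1903]
ee_rot: [0.0, 0.999, -0.036, 0.0]
contact_force: [1.3, -0.3, 0.5]
opening: 0.0857
gripper_force: 0.0
```

```bash
python3 go.py 538 -385 31 86
```

```text
t 1.18 p [ 539.9 -384.2  190.3] close -94.1 tilt [ 0.0004 -0.0002] op 0.0857 gf 0.0 F [ 1.3 -0.3  0.5] j6 0.85
[538.0, -385.0, 31.0, 86.0] -> [ -1.9   1.  159.3] turn -0.1
```

To row units: 159 mm / 750 = 0.212, 150 mm / 750 = 0.2.

>>> arm_command --pt "0 0 0 0.0133 0" --pt "0 0 0 0.0533 0" --pt "0 0 0 0.1 0" --pt "0 0 0 0.1467 0" --pt "0 0 0 0.18 0" --pt "0 0 0 0.2 0" --pt "0 0 0 0.212 0" --pt "0 0 0 0.212 0" --pt "0 0 0 0.212 0" --pt "0 0 0 0.212 0"

```text
time_s: 2.02
eef_pos: [0.5387, -0.3866, 0.033]
ee_rot: [0.001, 0.999, -0.035, 0.001]
contact_force: [0.3, 0.7, -0.3]
opening: 0.0855
gripper_force: 0.0
```

```bash
python3 go.py 538 -385 31 86
```

```text
t 2.02 p [ 538.7 -386.6   33. ] close -94.03 tilt [ 0.0019 -0.002 ] op 0.0855 gf 0.0 F [ 0.3  0.7 -0.3] j6 0.84
[538.0, -385.0, 31.0, 86.0] -> [-0.9 -1.6  1.9] turn -0.0
```

>>> arm_command --pt "1 0 0 0 0" --pt "1 0 0 0 0" --pt "1 0 0 0 0" --pt "1 0 0 0 0" --pt "1 0 0 0 0" --pt "1 0 0 0 0" --pt "1 0 0 0 0" --pt "1 0 0 0 0" --pt "1 0 0 0 0" --pt "1 0 0 0 0"

```text
time_s: 2.85
eef_pos: [0.5384, -0.3857, 0.0322]
ee_rot: [0.0, 0.999, -0.035, 0.0]
contact_force: [-1.0, 1.7, 6.3]
opening: 0.0364
gripper_force: 40.2
```

To row units: -110 mm / 750 = -0.1467, -100 mm / 750 = -0.1333.

>>> arm_command --pt "1 0 0 -0.004 0" --pt "1 0 0 -0.0133 0" --pt "1 0 0 -0.0333 0" --pt "1 0 0 -0.06 0" --pt "1 0 0 -0.0867 0" --pt "1 0 0 -0.1133 0" --pt "1 0 0 -0.1333 0" --pt "1 0 0 -0.1467 0" --pt "1 0 0 -0.1467 0" --pt "1 0 0 -0.1467 0"

```text
time_s: 3.68
eef_pos: [0.5379, -0.3856, 0.1412]
ee_rot: [0.0, 0.999, -0.035, 0.0]
contact_force: [-0.3, -0.4, -2.2]
opening: 0.0365
gripper_force: 40.4
```

```bash
python3 go.py 652 -147.5 143 92.3
```

```text
t 3.68 p [ 537.9 -385.6  141.2] close -94.03 tilt [ 0.0002 -0.0003] op 0.0365 gf 40.4 F [-0.3 -0.4 -2.2] j6 0.84
[652.0, -147.5, 143.0, 92.3] -> [  97.1 -245.5   -1.9] turn -6.3
```

To row units: -245 mm / 750 = -0.3267, -230 mm / 750 = -0.3067, -6.3 degrees / 120 = -0.0525.

>>> arm_command --pt "1 0.008 -0.02 0 0" --pt "1 0.024 -0.06 0 -0.0083" --pt "1 0.04 -0.104 0 -0.0167" --pt "1 0.0573 -0.1467 0 -0.025" --pt "1 0.0747 -0.1893 0 -0.0333" --pt "1 0.092 -0.2333 0 -0.0417" --pt "1 0.1067 -0.2733 0 -0.05" --pt "1 0.12 -0.3067 0 -0.0525" --pt "1 0.1293 -0.3267 0 -0.0525" --pt "1 0.1293 -0.3267 0 -0.0525"

```text
time_s: 4.52
eef_pos: [0.6522, -0.1426, 0.1391]
ee_rot: [-0.001, 1.0, 0.022, -0.001]
contact_force: [-0.2, -0.1, -1.9]
opening: 0.0365
gripper_force: 40.5
```

To row units: 92 mm / 750 = 0.1227, 87 mm / 750 = 0.116.

>>> arm_command --pt "1 0 0 0 0" --pt "1 0 0 0 0" --pt "1 0 0 0.0133 0" --pt "1 0 0 0.04 0" --pt "1 0 0 0.0733 0" --pt "1 0 0 0.1 0" --pt "1 0 0 0.116 0" --pt "1 0 0 0.1227 0" --pt "1 0 0 0.1227 0" --pt "1 0 0 0.1227 0"

```text
time_s: 5.35
eef_pos: [0.6523, -0.1486, 0.0498]
ee_rot: [0.0, 1.0, 0.019, 0.0]
contact_force: [-0.2, 0.2, -1.7]
opening: 0.0363
gripper_force: 40.5
```

```bash
python3 go.py 652 -147.5 44 92.3
```

```text
t 5.35 p [ 652.3 -148.6   49.8] close -87.77 tilt [ 0.0008 -0.0004] op 0.0363 gf 40.5 F [-0.2  0.2 -1.7] j6 1.13
[652.0, -147.5, 44.0, 92.3] -> [-0.2 -1.1  5.8] turn -0.1
```

To row units: 5.5 mm / 750 = 0.0073, 5 mm / 750 = 0.0067.

>>> arm_command --pt "1 0 -0.0013 0.0013 0" --pt "1 0 -0.0013 0.0027 0" --pt "1 0 -0.0013 0.004 0" --pt "1 0 -0.0013 0.0053 0" --pt "1 0 -0.0013 0.0067 0" --pt "1 0 -0.0013 0.0073 0" --pt "1 0 -0.0013 0.0073 0" --pt "1 0 -0.0013 0.0073 0" --pt "1 0 -0.0013 0.0073 0" --pt "1 0 -0.0013 0.0073 0"

```text
time_s: 6.18
eef_pos: [0.6522, -0.147, 0.0442]
ee_rot: [0.0, 1.0, 0.02, 0.0]
contact_force: [0.3, 1.1, 2.7]
opening: 0.0363
gripper_force: 41.0
```

Contact is made: the vertical force went from -1.7 to +2.7 N. Release and rise.

>>> arm_command --pt "0.4 0 0 0 0" --pt "0.2 0 0 0 0" --pt "0 0 0 0 0" --pt "0 0 0 0 0" --pt "0 0 0 0 0" --pt "0 0 0 0 0" --pt "0 0 0 0 0" --pt "0 0 0 -0.0067 0" --pt "0 0 0 -0.04 0" --pt "0 0 0 -0.08 0"

```text
time_s: 7.02
eef_pos: [0.6497, -0.1461, 0.1017]
ee_rot: [-0.001, 1.0, 0.02, -0.003]
contact_force: [0.4, -1.6, 0.4]
opening: 0.0853
gripper_force: 0.0
```

To row units: -60 mm / 750 = -0.08, -30 mm / 750 = -0.04.

>>> arm_command --pt "0 0 0 -0.04 0" --pt "0 0 0 -0.08 0" --pt "0 0 0 -0.08 0" --pt "0 0 0 -0.08 0" --pt "0 0 0 -0.08 0" --pt "0 0 0 -0.08 0" --pt "0 0 0 -0.08 0" --pt "0 0 0 -0.08 0" --pt "0 0 0 -0.08 0" --pt "0 0 0 -0.08 0"

```text
time_s: 7.85
eef_pos: [0.6516, -0.1468, 0.1631]
ee_rot: [-0.0, 1.0, 0.02, -0.0]
contact_force: [0.0, -0.6, -0.3]
opening: 0.0854
gripper_force: 0.0
```

```bash
python3 go.py 626.6 273.7 165 80.8 626.6 273.7 32 80.8
```

```text
t 7.85 p [ 651.6 -146.8  163.1] close -87.73 tilt [-0.0009  0.0004] op 0.0854 gf 0.0 F [ 0.  -0.6 -0.3] j6 1.13
[626.6, 273.7, 165.0, 80.8] -> [  -8.3 -421.2   -1.8] turn 11.5
[626.6, 273.7, 32.0, 80.8] -> [  -8.2 -421.1  131.2] turn 11.5
```

To row units: -385 mm / 750 = -0.5133, -350 mm / 750 = -0.4667, 11.5 degrees / 120 = 0.0958.

>>> arm_command --pt "0 -0.0013 -0.04 0 0.0083" --pt "0 -0.0027 -0.0933 0 0.0167" --pt "0 -0.004 -0.1467 0 0.0333" --pt "0 -0.0053 -0.2 0 0.0417" --pt "0 -0.0067 -0.2533 0 0.0583" --pt "0 -0.008 -0.3067 0 0.0667" --pt "0 -0.0093 -0.36 0 0.0833" --pt "0 -0.0093 -0.4133 0 0.0917" --pt "0 -0.0107 -0.4667 0 0.0958" --pt "0 -0.0107 -0.5133 0 0.0958"

```text
time_s: 8.68
eef_pos: [0.6279, 0.2401, 0.1637]
ee_rot: [-0.0, 0.997, -0.08, -0.0]
contact_force: [1.2, -0.3, 0.6]
opening: 0.0856
gripper_force: 0.0
```

To row units: 131 mm / 750 = 0.1747, 130 mm / 750 = 0.1733.

>>> arm_command --pt "0 0 -0.0267 0 0" --pt "0 0 -0.048 0 0" --pt "0 0 -0.048 0.0267 0" --pt "0 0 -0.048 0.0733 0" --pt "0 0 -0.048 0.12 0" --pt "0 0 -0.048 0.1533 0" --pt "0 0 -0.048 0.1733 0" --pt "0 0 -0.048 0.1747 0" --pt "0 0 -0.048 0.1747 0" --pt "0 0 -0.048 0.1747 0"

```text
time_s: 9.52
eef_pos: [0.636, 0.2733, 0.0348]
ee_rot: [-0.001, 0.997, -0.081, 0.002]
contact_force: [-0.3, -0.4, 0.5]
opening: 0.0857
gripper_force: 0.0
```

```bash
python3 go.py 626.6 273.7 32 80.8
```

```text
t 9.52 p [636.  273.3  34.8] close -99.24 tilt [0.0031 0.0008] op 0.0857 gf 0.0 F [-0.3 -0.4  0.5] j6 1.97
[626.6, 273.7, 32.0, 80.8] -> [-9.3  1.1  2.8] turn -0.0
```

To row units: -9 mm / 750 = -0.012, -5 mm / 750 = -0.0067.

>>> arm_command --pt "0 -0.0067 0.0013 0 0" --pt "0 -0.012 0.0013 0.0027 0" --pt "0 -0.012 0.0013 0.0027 0" --pt "1 -0.012 0.0013 0.0027 0" --pt "1 -0.012 0.0013 0.0027 0" --pt "1 -0.012 0.0013 0.0027 0" --pt "1 -0.012 0.0013 0.0027 0" --pt "1 -0.012 0.0013 0.0027 0" --pt "1 -0.012 0.0013 0.0027 0" --pt "1 -0.012 0.0013 0.0027 0"

```text
time_s: 10.35
eef_pos: [0.6257, 0.2736, 0.0311]
ee_rot: [-0.0, 0.997, -0.08, 0.0]
contact_force: [-0.4, 0.7, 2.9]
opening: 0.0368
gripper_force: 40.5
```

```bash
python3 go.py
```

```text
t 10.35 p [625.7 273.6  31.1] close -99.23 tilt [0.0007 0.0003] op 0.0368 gf 40.5 F [-0.4  0.7  2.9] j6 1.97
```

To row units: -105 mm / 750 = -0.14, -100 mm / 750 = -0.1333.

>>> arm_command --pt "1 0 0 -0.004 0" --pt "1 0 0 -0.0133 0" --pt "1 0 0 -0.0333 0" --pt "1 0 0 -0.06 0" --pt "1 0 0 -0.0867 0" --pt "1 0 0 -0.1133 0" --pt "1 0 0 -0.1333 0" --pt "1 0 0 -0.14 0" --pt "1 0 0 -0.14 0" --pt "1 0 0 -0.14 0"

```text
time_s: 11.18
eef_pos: [0.6251, 0.2733, 0.1357]
ee_rot: [0.0, 0.997, -0.08, -0.0]
contact_force: [-0.9, -0.4, -2.4]
opening: 0.0362
gripper_force: 40.4
```

```bash
python3 go.py 644 42 135 92.3
```

```text
t 11.18 p [625.1 273.3 135.7] close -99.23 tilt [-0. -0.] op 0.0362 gf 40.4 F [-0.9 -0.4 -2.4] j6 1.97
[644.0, 42.0, 135.0, 92.3] -> [ 55.7 225.3   0.7] turn -11.5
```

To row units: 225 mm / 750 = 0.3, 215 mm / 750 = 0.2867, -11.5 degrees / 120 = -0.0958.

>>> arm_command --pt "1 0.004 0.016 0 -0.0083" --pt "1 0.012 0.0507 0 -0.0167" --pt "1 0.0227 0.0933 0 -0.0333" --pt "1 0.0333 0.136 0 -0.05" --pt "1 0.044 0.1787 0 -0.0667" --pt "1 0.0547 0.2213 0 -0.0833" --pt "1 0.064 0.2587 0 -0.0958" --pt "1 0.0707 0.2867 0 -0.0958" --pt "1 0.0747 0.3 0 -0.0958" --pt "1 0.0747 0.3 0 -0.0958"

```text
time_s: 12.02
eef_pos: [0.644, 0.0401, 0.1343]
ee_rot: [0.0, 1.0, 0.018, -0.001]
contact_force: [-0.1, 0.4, -1.5]
opening: 0.0368
gripper_force: 40.5
```

To row units: 86 mm / 750 = 0.1147, 82 mm / 750 = 0.1093.

>>> arm_command --pt "1 0 0 0 0" --pt "1 0 0 0 0" --pt "1 0 0 0.0133 0" --pt "1 0 0 0.04 0" --pt "1 0 0 0.0667 0" --pt "1 0 0 0.0933 0" --pt "1 0 0 0.1093 0" --pt "1 0 0 0.1147 0" --pt "1 0 0 0.1147 0" --pt "1 0 0 0.1147 0"

```text
time_s: 12.85
eef_pos: [0.645, 0.0428, 0.0502]
ee_rot: [0.0, 1.0, 0.02, 0.0]
contact_force: [-0.1, -0.6, -2.1]
opening: 0.0369
gripper_force: 40.5
```

```bash
python3 go.py 644 42 43 92.3
```

```text
t 12.85 p [645.   42.8  50.2] close -87.69 tilt [ 0.0008 -0.    ] op 0.0369 gf 40.5 F [-0.1 -0.6 -2.1] j6 1.41
[644.0, 42.0, 43.0, 92.3] -> [-1.   0.8  7.2] turn 0.0
```

>>> arm_command --pt "1 -0.0013 0.0007 0.0027 0" --pt "1 -0.0013 0.0007 0.004 0" --pt "1 -0.0013 0.0007 0.0053 0" --pt "1 -0.0013 0.0007 0.0067 0" --pt "1 -0.0013 0.0007 0.008 0" --pt "1 -0.0013 0.0007 0.0087 0" --pt "1 -0.0013 0.0007 0.0087 0" --pt "1 -0.0013 0.0007 0.0087 0" --pt "1 -0.0013 0.0007 0.0087 0" --pt "1 -0.0013 0.0007 0.0087 0"

```text
time_s: 13.68
eef_pos: [0.6435, 0.0418, 0.0432]
ee_rot: [-0.0, 1.0, 0.02, -0.0]
contact_force: [0.4, 0.0, -1.6]
opening: 0.0368
gripper_force: 40.5
```

To row units: 1 mm / 750 = 0.0013, 0.5 mm / 750 = 0.0007.

>>> arm_command --pt "1 0 0 0.0007 0" --pt "1 0 0 0.0013 0" --pt "1 0 0 0.0013 0" --pt "1 0 0 0.0013 0" --pt "1 0 0 0.0013 0" --pt "1 0 0 0.0013 0" --pt "1 0 0 0.0013 0" --pt "1 0 0 0.0013 0" --pt "1 0 0 0.0013 0" --pt "1 0 0 0.0013 0"

```text
time_s: 14.52
eef_pos: [0.644, 0.0419, 0.0431]
ee_rot: [0.0, 1.0, 0.02, 0.0]
contact_force: [-1.7, 0.9, 5.7]
opening: 0.0366
gripper_force: 41.2
```

Contact. Release, rise, then look.

To row units: -110 mm / 750 = -0.1467, -70 mm / 750 = -0.0933.

>>> arm_command --pt "0.4 0 0 0 0" --pt "0.2 0 0 0 0" --pt "0 0 0 0 0" --pt "0 0 0 0 0" --pt "0 0 0 0 0" --pt "0 0 0 0 0" --pt "0 0 0 -0.0067 0" --pt "0 0 0 -0.04 0" --pt "0 0 0 -0.0933 0" --pt "0 0 0 -0.1467 0"

```text
time_s: 15.35
eef_pos: [0.6421, 0.0419, 0.1521]
ee_rot: [-0.0, 1.0, 0.02, -0.002]
contact_force: [1.1, 0.3, 0.3]
opening: 0.0856
gripper_force: 0.0
```

```bash
python3 go.py 600.5 -266 150 2 600.5 -266 12 2
```

```text
t 15.35 p [642.1  41.9 152.1] close -87.73 tilt [-0.0037  0.0005] op 0.0856 gf 0.0 F [1.1 0.3 0.3] j6 1.41
[600.5, -266.0, 150.0, 2.0] -> [-53.7 306.1   2.1] turn -89.7
[600.5, -266.0, 12.0, 2.0] -> [-53.2 306.1 140.1] turn -89.7
```

To row units: 306 mm / 750 = 0.408, 140 mm / 750 = 0.1867, -70 degrees / 120 = -0.5833.

>>> arm_command --pt "0 -0.0067 0.04 0 -0.0583" --pt "0 -0.0147 0.0867 0 -0.1167" --pt "0 -0.024 0.1333 0 -0.175" --pt "0 -0.0333 0.1867 0 -0.2333" --pt "0 -0.0413 0.24 0 -0.2917" --pt "0 -0.0507 0.2933 0 -0.35" --pt "0 -0.06 0.34 0 -0.4083" --pt "0 -0.0667 0.38 0 -0.4667" --pt "0 -0.0707 0.4 0 -0.525" --pt "0 -0.0713 0.408 0 -0.5833"

```text
time_s: 16.18
eef_pos: [0.6013, -0.2697, 0.1526]
ee_rot: [0.0, 0.807, 0.591, -0.0]
contact_force: [-0.6, 0.6, 0.5]
opening: 0.0855
gripper_force: 0.0
```

To row units: -19.7 degrees / 120 = -0.1642.

>>> arm_command --pt "0 0 0 0 -0.0583" --pt "0 0 0 0 -0.1167" --pt "0 0 0 0 -0.1642" --pt "0 0 0 0 -0.1642" --pt "0 0 0 0 -0.1642" --pt "0 0 0 0 -0.1642" --pt "0 0 0 0 -0.1642" --pt "0 0 0 0 -0.1642" --pt "0 0 0 0 -0.1642" --pt "0 0 0 0 -0.1642"

```text
time_s: 17.02
eef_pos: [0.6022, -0.266, 0.1522]
ee_rot: [-0.0, 0.695, 0.719, 0.0]
contact_force: [-0.0, -0.3, 0.2]
opening: 0.0853
gripper_force: 0.0
```

```bash
python3 go.py 600.5 -266 12 2
```

```text
t 17.02 p [ 602.2 -266.   152.2] close 1.95 tilt [0. 0.] op 0.0853 gf 0.0 F [-0.  -0.3  0.2] j6 -0.63
[600.5, -266.0, 12.0, 2.0] -> [ 1.000e-01 -1.700e+00  1.402e+02] turn -0.1
```

To row units: 140 mm / 750 = 0.1867, 135 mm / 750 = 0.18.

>>> arm_command --pt "0 0 -0.002 0.0133 0" --pt "0 0 -0.002 0.0467 0" --pt "0 0 -0.002 0.0867 0" --pt "0 0 -0.002 0.12 0" --pt "0 0 -0.002 0.1467 0" --pt "0 0 -0.002 0.1667 0" --pt "0 0 -0.002 0.18 0" --pt "0 0 -0.002 0.1867 0" --pt "0 0 -0.002 0.1867 0" --pt "0 0 -0.002 0.1867 0"

```text
time_s: 17.85
eef_pos: [0.6013, -0.2665, 0.013]
ee_rot: [0.001, 0.695, 0.719, 0.0]
contact_force: [0.2, -0.1, -0.5]
opening: 0.0853
gripper_force: 0.0
```

>>> arm_command --pt "0.1 0 0 0 0" --pt "0.2 0 0 0 0" --pt "0.3 0 0 0 0" --pt "0.4 0 0 0 0" --pt "1 0 0 0 0" --pt "1 0 0 0 0" --pt "1 0 0 0 0" --pt "1 0 0 0 0" --pt "1 0 0 0 0" --pt "1 0 0 0 0" --force 25

```text
time_s: 18.68
eef_pos: [0.6005, -0.2659, 0.0119]
ee_rot: [-0.0, 0.695, 0.719, -0.0]
contact_force: [-0.2, -0.1, -0.2]
opening: 0.0001
gripper_force: 0.0
```

To row units: -130 mm / 750 = -0.1733, -125 mm / 750 = -0.1667.

>>> arm_command --pt "1 0 0 -0.0027 0" --pt "1 0 0 -0.0133 0" --pt "1 0 0 -0.0333 0" --pt "1 0 0 -0.06 0" --pt "1 0 0 -0.0867 0" --pt "1 0 0 -0.12 0" --pt "1 0 0 -0.1467 0" --pt "1 0 0 -0.1667 0" --pt "1 0 0 -0.1733 0" --pt "1 0 0 -0.1733 0"

```text
time_s: 19.52
eef_pos: [0.602, -0.267, 0.1455]
ee_rot: [0.002, 0.695, 0.719, 0.0]
contact_force: [-0.3, -0.8, -0.1]
opening: 0.0001
gripper_force: 0.0
```

```bash
python3 go.py 648.3 -53 142 2.3; sed -i 's/^for n,I,CC/if 0:\n  pass\nfor n,I,CC/' /dev/null
python3 - <<'E'
from h import *
im,*C=cam("top"); sd,*S=cam("side"); cv2.imwrite("pics/c1.png",np.hstack([cv2.resize(im[110:280,180:440],(400,262)),cv2.resize(sd[90:290,180:400],(400,364))[:262]]))
L=lambda h,s,v:(v>175)&(s<90)&(h<24)
for nm,(x,y) in(("p+",(644.5,42)),("p-",(652,-147.5))):
  for k,CC,I in(("top",C,im),("side",S,sd)):
    print(nm,k,proj([x/1e3,y/1e3,.087],*CC).round(1))
E
```

```text
t 19.52 p [ 602.  -267.   145.5] close 1.98 tilt [ 0.0041 -0.0028] op 0.0001 gf 0.0 F [-0.3 -0.8 -0.1] j6 -0.63
[648.3, -53.0, 142.0, 2.3] -> [212.3  53.6   3.1] turn -0.3
p+ top [[231.2 167.8]]
p+ side [[227.8 183.1]]
p- top [[307.1 163.7]]
p- side [[251.2 146.6]]sed: couldn't edit /dev/null: not a regular file
```

View pics/c1.png

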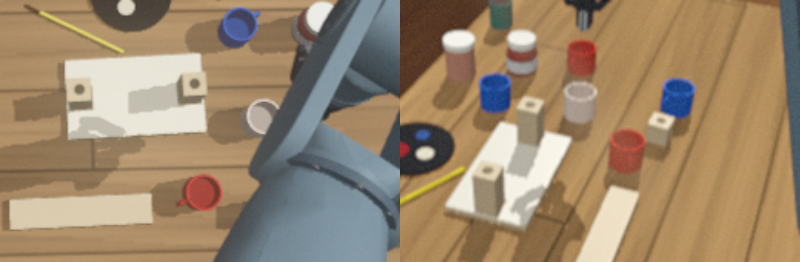

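Side crop: both posts stand on the marks, and the cup is still at about side px (279,146). The grasp closed on nothing. I'll check whether the cup moved and where the gripper should appear.

```bash
python3 - <<'E'
from h import *
im,*C=cam("top"); sd,*S=cam("side")
q=blob(sd,279,146,16,lambda h,s,v:(v>110)&(s<70)).reshape(-1,2); print("cup side",q.min(0),q.max(0))
print("tcp pred side",proj([.602,-.267,.145],*S),"cup base",proj([.6,-.266,0],*S))
q=blob(im,347,186,14,lambda h,s,v:(v>130)&(s<60)); print("cup top",cv2.boundingRect(q),rect(q,.052,*C))
cv2.imwrite("pics/c2.png",cv2.resize(sd[60:180,220:340],(600,600),interpolation=cv2.INTER_CUBIC))
E
```

```text
cup side [270 135] [288 157]
tcp pred side [[279.5195421  115.61924916]] cup base [[278.07899531 152.28100133]]
cup top (340, 174, 21, 23) [ 604.8 -258.    44.6   60.5   60.7]
```

View pics/c2.png

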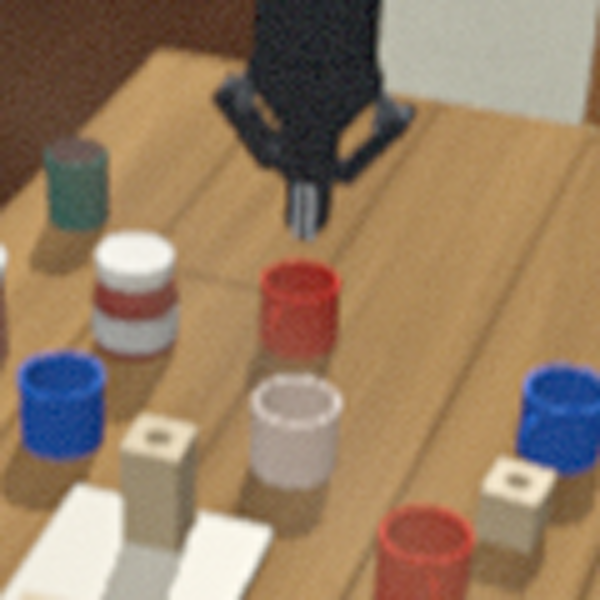

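```bash
python3 go.py; python3 - <<'E'
from h import *
s=ctrl.get_state(); print(s["joints"])
sd,*S=cam("side")
for dz in(0,.02,.04): print(dz,proj([.602,-.267,.142+dz],*S)[0].round(1),proj([.602,-.267-dz,.142],*S)[0].round(1))
E
```

```text
t 19.72 p [ 599.9 -265.6  140.7] close 1.97 tilt [-0.0021  0.0014] op 0.0001 gf 0.0 F [ 0.3  0.2 -0.6] j6 -0.63
[-5.97324872e-01  4.05867997e-01  1.43415886e+00 -2.08635030e-06
  1.30405637e+00 -6.31732966e-01]
0 [279.5 116.4] [279.5 116.4]
0.02 [279.8 111. ] [281.5 113.5]
0.04 [280.  105.4] [283.5 110.6]
```

```bash
python3 - <<'E'
from h import *
im,*C=cam("top")
print(proj([.6,-.266,.142],*C),proj([.6,-.266,.2],*C),proj([.6,-.266,.052],*C))
cv2.imwrite("pics/c3.png",cv2.resize(im[100:250,300:450],(600,600),interpolation=cv2.INTER_CUBIC))
E
```

```text
[[362.09231491 179.70548259]] [[370.07792534 175.25948688]] [[351.53643906 185.58247586]]
```

View pics/c3.png

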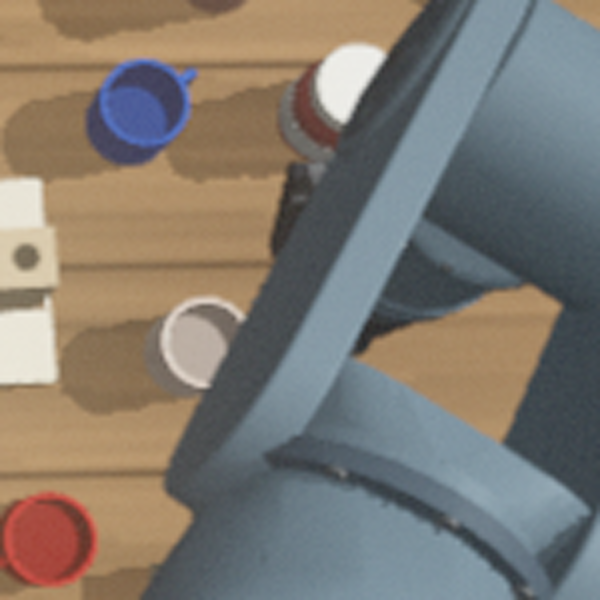

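The side tip is at about (281,108) against a predicted 116. The knuckles in the top view also sit too high. So the real fingertips seem to be about 30–40 mm higher than reported, and they closed over the cup. I'll probe bare bench with the fingers shut to measure that.

```bash
python3 go.py 530 -290 142 2 530 -290 10 2
```

```text
t 19.82 p [ 599.9 -265.6  140.7] close 1.97 tilt [-0.0021  0.0015] op 0.0002 gf 0.0 F [-0.4  0.3 -0.6] j6 -0.63
[530.0, -290.0, 142.0, 2.0] -> [-22.  -70.7  -1.2] turn -0.0
[530.0, -290.0, 10.0, 2.0] -> [-22.2 -70.5 130.8] turn -0.0
```

To row units: 132 mm / 750 = 0.176, 128 mm / 750 = 0.1707.

>>> arm_command --pt "1 -0.0133 -0.0467 0 0" --pt "1 -0.0293 -0.0933 0 0" --pt "1 -0.0293 -0.0933 0.0133 0" --pt "1 -0.0293 -0.0933 0.0467 0" --pt "1 -0.0293 -0.0933 0.0867 0" --pt "1 -0.0293 -0.0933 0.1267 0" --pt "1 -0.0293 -0.0933 0.1533 0" --pt "1 -0.0293 -0.0933 0.1707 0" --pt "1 -0.0293 -0.0933 0.176 0" --pt "1 -0.0293 -0.0933 0.176 0"

```text
time_s: 20.65
eef_pos: [0.5309, -0.2899, 0.009]
ee_rot: [-0.001, 0.695, 0.719, -0.0]
contact_force: [-0.5, -0.1, 0.7]
opening: 0.0001
gripper_force: 0.0
```

To row units: 8 mm / 750 = 0.0107, 7 mm / 750 = 0.0093.

>>> arm_command --pt "1 0 0 0.0013 0" --pt "1 0 0 0.0027 0" --pt "1 0 0 0.004 0" --pt "1 0 0 0.0053 0" --pt "1 0 0 0.0067 0" --pt "1 0 0 0.008 0" --pt "1 0 0 0.0093 0" --pt "1 0 0 0.0107 0" --pt "1 0 0 0.0107 0" --pt "1 0 0 0.0107 0"

```text
time_s: 21.48
eef_pos: [0.5314, -0.2904, 0.002]
ee_rot: [-0.0, 0.695, 0.719, -0.0]
contact_force: [0.2, -0.3, -0.2]
opening: 0.0
gripper_force: 0.0
```

```bash
python3 go.py; python3 - <<'E'
from h import *
im,*C=cam("side")
print(proj([.530,-.290,.002],*C),proj([.530,-.290,.04],*C))
cv2.imwrite("pics/c4.png",cv2.resize(im[60:200,220:360],(600,600),interpolation=cv2.INTER_CUBIC))
E
```

```text
t 21.48 p [ 531.4 -290.4    2. ] close 1.97 tilt [-0.0002  0.0002] op 0.0 gf 0.0 F [ 0.2 -0.3 -0.2] j6 -0.73
[[299.41505137 152.61026311]] [[300.29348687 143.5565969 ]]
```

View pics/c4.png

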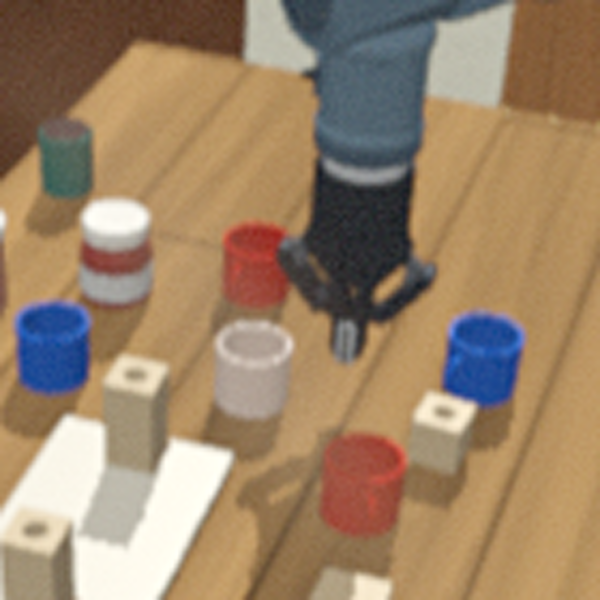

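Fingertips are at side px (300.5,144), so really z ≈ 38 mm where 2 mm is reported. I'll continue the probe down to touch.

To row units: 28 mm / 750 = 0.0373, 26 mm / 750 = 0.0347.

>>> arm_command --pt "1 0 0 0.0067 0" --pt "1 0 0 0.0133 0" --pt "1 0 0 0.02 0" --pt "1 0 0 0.0267 0" --pt "1 0 0 0.032 0" --pt "1 0 0 0.0347 0" --pt "1 0 0 0.0373 0" --pt "1 0 0 0.0373 0" --pt "1 0 0 0.0373 0" --pt "1 0 0 0.0373 0"

```text
time_s: 22.37
eef_pos: [0.5317, -0.2907, -0.0255]
ee_rot: [0.0, 0.695, 0.719, 0.0]
contact_force: [0.6, 0.1, -0.2]
opening: 0.0001
gripper_force: 0.0
```

To row units: 6 mm / 750 = 0.008, 5 mm / 750 = 0.0067.

>>> arm_command --pt "1 0 0 0.0013 0" --pt "1 0 0 0.0027 0" --pt "1 0 0 0.004 0" --pt "1 0 0 0.0053 0" --pt "1 0 0 0.0067 0" --pt "1 0 0 0.008 0" --pt "1 0 0 0.008 0" --pt "1 0 0 0.008 0" --pt "1 0 0 0.008 0" --pt "1 0 0 0.008 0"

```text
time_s: 23.2
eef_pos: [0.5315, -0.2905, -0.0318]
ee_rot: [0.0, 0.695, 0.719, 0.0]
contact_force: [-0.2, -0.5, 0.6]
opening: -0.0001
gripper_force: 0.0
```

>>> arm_command --pt "1 0 0 0.0013 0" --pt "1 0 0 0.002 0" --pt "1 0 0 0.0027 0" --pt "1 0 0 0.0033 0" --pt "1 0 0 0.004 0" --pt "1 0 0 0.004 0" --pt "1 0 0 0.004 0" --pt "1 0 0 0.004 0" --pt "1 0 0 0.004 0" --pt "1 0 0 0.004 0"

```text
time_s: 24.03
eef_pos: [0.5315, -0.2905, -0.0348]
ee_rot: [0.0, 0.695, 0.719, 0.0]
contact_force: [0.2, -0.2, -0.4]
opening: -0.0002
gripper_force: 0.0
```

To row units: 2 mm / 750 = 0.0027, 1.5 mm / 750 = 0.002.

>>> arm_command --pt "1 0 0 0.0007 0" --pt "1 0 0 0.0013 0" --pt "1 0 0 0.002 0" --pt "1 0 0 0.0027 0" --pt "1 0 0 0.0027 0" --pt "1 0 0 0.0027 0" --pt "1 0 0 0.0027 0" --pt "1 0 0 0.0027 0" --pt "1 0 0 0.0027 0" --pt "1 0 0 0.0027 0"

```text
time_s: 24.87
eef_pos: [0.5315, -0.2905, -0.0368]
ee_rot: [0.0, 0.695, 0.719, 0.0]
contact_force: [-0.5, 0.7, -0.0]
opening: -0.0002
gripper_force: 0.0
```

To row units: 2 mm / 750 = 0.0027, 1.5 mm / 750 = 0.002.

>>> arm_command --pt "1 0 0 0.0007 0" --pt "1 0 0 0.0013 0" --pt "1 0 0 0.002 0" --pt "1 0 0 0.0027 0" --pt "1 0 0 0.0027 0" --pt "1 0 0 0.0027 0" --pt "1 0 0 0.0027 0" --pt "1 0 0 0.0027 0" --pt "1 0 0 0.0027 0" --pt "1 0 0 0.0027 0"

```text
time_s: 25.7
eef_pos: [0.5316, -0.2906, -0.0371]
ee_rot: [-0.0, 0.695, 0.719, -0.0]
contact_force: [-5.2, 3.7, 14.3]
opening: -0.0004
gripper_force: 7.2
```

To row units: 2 mm / 750 = 0.0027, 1.5 mm / 750 = 0.002.

>>> arm_command --pt "1 0 0 0.0007 0" --pt "1 0 0 0.0013 0" --pt "1 0 0 0.002 0" --pt "1 0 0 0.0027 0" --pt "1 0 0 0.0027 0" --pt "1 0 0 0.0027 0" --pt "1 0 0 0.0027 0" --pt "1 0 0 0.0027 0" --pt "1 0 0 0.0027 0" --pt "1 0 0 0.0027 0"

```text
time_s: 26.53
eef_pos: [0.5317, -0.2906, -0.0371]
ee_rot: [-0.0, 0.695, 0.719, -0.0]
contact_force: [-11.4, 7.6, 30.4]
opening: 0.0001
gripper_force: 15.0
```

Bench touch is at reported z = -37, so real tip z = reported + 37 mm. I'll put that in the helper, rise, and redo the cup.

```bash
sed -i 's/\*1000; w,x/*1000+[0,0,37.]; w,x/' go.py; python3 go.py 600.5 -266 140 2
```

```text
t 26.53 p [ 5.317e+02 -2.906e+02 -1.000e-01] close 2.01 tilt [-0.0006 -0.0001] op 0.0001 gf 15.0 F [-11.4   7.6  30.4] j6 -0.73
[600.5, -266.0, 140.0, 2.0] -> [  22.2   69.6 -140.2] turn 0.0
```

To row units: -144 mm / 750 = -0.192, -130 mm / 750 = -0.1733.

>>> arm_command --pt "1 0 0 -0.02 0" --pt "1 0 0 -0.0667 0" --pt "0 0 0 -0.12 0" --pt "0 0 0 -0.1733 0" --pt "0 0 0 -0.192 0" --pt "0 0.0133 0.0467 -0.192 0" --pt "0 0.0267 0.0867 -0.192 0" --pt "0 0.0287 0.0933 -0.192 0" --pt "0 0.0287 0.0933 -0.192 0" --pt "0 0.0287 0.0933 -0.192 0"

```text
time_s: 27.37
eef_pos: [0.6, -0.2663, 0.1025]
ee_rot: [-0.001, 0.694, 0.719, -0.0]
contact_force: [-0.7, 0.5, 0.2]
opening: 0.0854
gripper_force: 0.0
```

```bash
python3 go.py 600.5 -266 13 2
```

```text
t 27.37 p [ 600.  -266.3  139.5] close 2.03 tilt [-0.0016  0.0005] op 0.0854 gf 0.0 F [-0.7  0.5  0.2] j6 -0.63
[600.5, -266.0, 13.0, 2.0] -> [  0.2   0.7 126.4] turn 0.0
```

To row units: 126 mm / 750 = 0.168, 124 mm / 750 = 0.1653.

>>> arm_command --pt "0 0 0.0007 0.0133 0" --pt "0 0 0.0007 0.04 0" --pt "0 0 0.0007 0.0733 0" --pt "0 0 0.0007 0.1067 0" --pt "0 0 0.0007 0.1333 0" --pt "0 0 0.0007 0.1533 0" --pt "0 0 0.0007 0.1653 0" --pt "0 0 0.0007 0.168 0" --pt "0 0 0.0007 0.168 0" --pt "0 0 0.0007 0.168 0"

```text
time_s: 28.2
eef_pos: [0.6019, -0.2673, -0.0217]
ee_rot: [0.001, 0.695, 0.719, 0.0]
contact_force: [0.4, 0.5, 0.3]
opening: 0.0851
gripper_force: 0.0
```

>>> arm_command --pt "0.1 0 0 0 0" --pt "0.2 0 0 0 0" --pt "0.3 0 0 0 0" --pt "0.4 0 0 0 0" --pt "1 0 0 0 0" --pt "1 0 0 0 0" --pt "1 0 0 0 0" --pt "1 0 0 0 0" --pt "1 0 0 0 0" --pt "1 0 0 0 0" --force 30

```text
time_s: 29.03
eef_pos: [0.602, -0.2671, -0.0216]
ee_rot: [0.001, 0.695, 0.719, 0.0]
contact_force: [-0.6, 0.8, 6.5]
opening: 0.0581
gripper_force: 33.4
```

To row units: -125 mm / 750 = -0.1667, -120 mm / 750 = -0.16.

>>> arm_command --pt "1 0 0 -0.0027 0" --pt "1 0 0 -0.0133 0" --pt "1 0 0 -0.0333 0" --pt "1 0 0 -0.06 0" --pt "1 0 0 -0.0867 0" --pt "1 0 0 -0.12 0" --pt "1 0 0 -0.1467 0" --pt "1 0 0 -0.16 0" --pt "1 0 0 -0.1667 0" --pt "1 0 0 -0.1667 0"

```text
time_s: 29.87
eef_pos: [0.6018, -0.267, 0.1037]
ee_rot: [0.001, 0.695, 0.719, 0.0]
contact_force: [0.4, 0.1, -1.4]
opening: 0.058
gripper_force: 32.7
```

```bash
python3 go.py 648.3 -53 140 2.3
```

```text
t 29.87 p [ 601.8 -267.   140.7] close 1.97 tilt [ 0.0019 -0.0013] op 0.058 gf 32.7 F [ 0.4  0.1 -1.4] j6 -0.63
[648.3, -53.0, 140.0, 2.3] -> [212.3  53.8   0.6] turn -0.3
```

To row units: 211 mm / 750 = 0.2813, 203 mm / 750 = 0.2707.

>>> arm_command --pt "1 0.0133 0.004 0 0" --pt "1 0.0467 0.012 0 0" --pt "1 0.0867 0.0227 0 0" --pt "1 0.1293 0.0333 0 0" --pt "1 0.1733 0.044 0 0" --pt "1 0.2133 0.0547 0 0" --pt "1 0.2467 0.0627 0 0" --pt "1 0.2707 0.068 0 0" --pt "1 0.2813 0.072 0 0" --pt "1 0.2813 0.072 0 0"

```text
time_s: 30.7
eef_pos: [0.6472, -0.0511, 0.1005]
ee_rot: [-0.001, 0.694, 0.72, -0.0]
contact_force: [-0.2, -1.3, -1.0]
opening: 0.0581
gripper_force: 32.7
```

>>> arm_command --pt "1 0 0 0 0" --pt "1 0 0 0 0" --pt "1 0 0 0.0133 0" --pt "1 0 0 0.04 0" --pt "1 0 0 0.0733 0" --pt "1 0 0 0.1067 0" --pt "1 0 0 0.1267 0" --pt "1 0 0 0.14 0" --pt "1 0 0 0.1427 0" --pt "1 0 0 0.1427 0"

```text
time_s: 31.53
eef_pos: [0.6477, -0.0543, -0.0052]
ee_rot: [-0.0, 0.695, 0.719, -0.0]
contact_force: [0.2, 0.2, -0.3]
opening: 0.0579
gripper_force: 32.7
```

```bash
python3 go.py 648.3 -54 27.4 2.3
```

```text
t 31.53 p [647.7 -54.3  31.8] close 1.94 tilt [-0.0008  0.0002] op 0.0579 gf 32.7 F [ 0.2  0.2 -0.3] j6 -0.3
[648.3, -54.0, 27.4, 2.3] -> [0.2 0.6 4.4] turn -0.4
```

To row units: 5 mm / 750 = 0.0067, 4.5 mm / 750 = 0.006.

>>> arm_command --pt "1 0 0.0007 0.0013 0" --pt "1 0 0.0007 0.0027 0" --pt "1 0 0.0007 0.004 0" --pt "1 0 0.0007 0.0053 0" --pt "1 0 0.0007 0.006 0" --pt "1 0 0.0007 0.0067 0" --pt "1 0 0.0007 0.0067 0" --pt "1 0 0.0007 0.0067 0" --pt "1 0 0.0007 0.0067 0" --pt "1 0 0.0007 0.0067 0"

```text
time_s: 32.37
eef_pos: [0.6486, -0.0538, -0.0096]
ee_rot: [0.0, 0.695, 0.719, 0.0]
contact_force: [-0.8, -0.5, 2.0]
opening: 0.0582
gripper_force: 32.8
```

Contact. Release gently, rise 110 mm, and compute the path to the strip.

To row units: -95 mm / 750 = -0.1267, -60 mm / 750 = -0.08.

>>> arm_command --pt "0.3 0 0 0 0" --pt "0.2 0 0 0 0" --pt "0.1 0 0 0 0" --pt "0 0 0 0 0" --pt "0 0 0 0 0" --pt "0 0 0 0 0" --pt "0 0 0 -0.0067 0" --pt "0 0 0 -0.0333 0" --pt "0 0 0 -0.08 0" --pt "0 0 0 -0.1267 0"

```text
time_s: 33.2
eef_pos: [0.647, -0.0535, 0.085]
ee_rot: [-0.002, 0.695, 0.719, -0.001]
contact_force: [1.2, -0.6, -0.0]
opening: 0.0855
gripper_force: 0.0
```

To row units: -20 mm / 750 = -0.0267.

>>> arm_command --pt "0 0 0 -0.0267 0" --pt "0 0 0 -0.0267 0" --pt "0 0 0 -0.0267 0" --pt "0 0 0 -0.0267 0" --pt "0 0 0 -0.0267 0" --pt "0 0 0 -0.0267 0" --pt "0 0 0 -0.0267 0" --pt "0 0 0 -0.0267 0" --pt "0 0 0 -0.0267 0" --pt "0 0 0 -0.0267 0"

```text
time_s: 34.03
eef_pos: [0.6483, -0.0538, 0.1048]
ee_rot: [-0.0, 0.695, 0.719, -0.0]
contact_force: [-0.2, 0.1, -0.5]
opening: 0.0853
gripper_force: 0.0
```

```bash
python3 go.py 450.5 43.8 140 1.35 450.5 43.8 6 1.35
```

```text
t 34.03 p [648.3 -53.8 141.8] close 1.97 tilt [-0.0005  0.0002] op 0.0853 gf 0.0 F [-0.2  0.1 -0.5] j6 -0.3
[450.5, 43.8, 140.0, 1.35] -> [ 104.4 -194.3    2. ] turn 0.6
[450.5, 43.8, 6.0, 1.35] -> [ 104.3 -194.2  136. ] turn 0.6
```

To row units: -194 mm / 750 = -0.2587, 104 mm / 750 = 0.1387, 0.6 degrees / 120 = 0.005.

>>> arm_command --pt "0 0.0067 -0.0133 0 0.0025" --pt "0 0.024 -0.044 0 0.005" --pt "0 0.0453 -0.0853 0 0.005" --pt "0 0.068 -0.1267 0 0.005" --pt "0 0.0907 -0.1693 0 0.005" --pt "0 0.112 -0.2093 0 0.005" --pt "0 0.128 -0.2387 0 0.005" --pt "0 0.1387 -0.2587 0 0.005" --pt "0 0.1387 -0.2587 0.02 0.005" --pt "0 0.1387 -0.2587 0.06 0.005"

```text
time_s: 34.87
eef_pos: [0.454, 0.0435, 0.0633]
ee_rot: [0.004, 0.698, 0.716, 0.003]
contact_force: [1.5, -1.0, -1.1]
opening: 0.0855
gripper_force: 0.0
```

```bash
python3 go.py 450.5 43.8 -1 1.35
python3 - <<'E'
from h import *
light=lambda h,s,v:(v>175)&(s<90)
sd,*S=cam("side"); im,*C=cam("top")
cv2.imwrite("pics/c5.png",cv2.resize(sd[120:250,190:320],(600,600),interpolation=cv2.INTER_CUBIC))
a=np.linspace(0,6.28,80)
P=np.vstack([np.c_[.6483+.03*np.cos(a),-.053+.03*np.sin(a),a*0+z] for z in(.012,.064)]); p=proj(P,*S); print("cup pred side",p.min(0),p.max(0))
q=blob(sd,242,170,(14,16),lambda h,s,v:(v>100)&(v<205)&(s<45)&((h<15)|(h>150))); print(cv2.boundingRect(q))
for n,(x,y) in(("p+",(.6445,.042)),("p-",(.652,-.1475))): print(n,proj([x,y,.087],*S),proj([x,y,.087],*C))
E
```

```text
t 34.87 p [454.   43.5 100.3] close 1.44 tilt [ 0.0088 -0.0015] op 0.0855 gf 0.0 F [ 1.5 -1.  -1.1] j6 -0.19
[450.5, 43.8, -1.0, 1.35] -> [  0.6  -4.3 101.3] turn 0.1
cup pred side [230.39639519 163.7390305 ] [250.27234776 189.22089981]
(232, 165, 19, 21)
p+ [[227.76414881 183.13614187]] [[231.16452739 167.79938987]]
p- [[251.15512775 146.60609173]] [[307.11036571 163.65592168]]
```

View pics/c5.png

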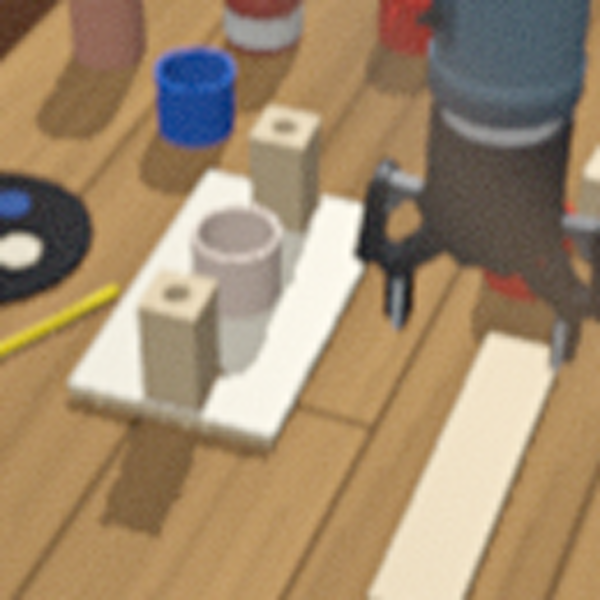

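Side crop: posts' hole centres at (228.6,183.3) and (252,147.3), within 1 px of prediction. The cup stands midway, and the gripper is over the strip. Descend.

To row units: 94 mm / 750 = 0.1253, 92 mm / 750 = 0.1227.

>>> arm_command --pt "0 0 0 0.0267 0" --pt "0 0 0 0.06 0" --pt "0 0 0 0.0867 0" --pt "0 0 0 0.1067 0" --pt "0 0 0 0.1173 0" --pt "0 0 0 0.1227 0" --pt "0 0 0 0.1253 0" --pt "0 0 0 0.1253 0" --pt "0 0 0 0.1253 0" --pt "0 0 0 0.1253 0"

```text
time_s: 35.8
eef_pos: [0.4519, 0.0433, -0.0329]
ee_rot: [0.001, 0.699, 0.716, 0.001]
contact_force: [0.3, 0.4, -0.4]
opening: 0.0855
gripper_force: 0.0
```

```bash
python3 go.py 450.5 43.8 -1 1.35
```

```text
t 35.8 p [451.9  43.3   4.1] close 1.37 tilt [ 0.0017 -0.0003] op 0.0855 gf 0.0 F [ 0.3  0.4 -0.4] j6 -0.19
[450.5, 43.8, -1.0, 1.35] -> [ 0.5 -1.4  5.1] turn 0.0
```

To row units: 4 mm / 750 = 0.0053, 2 mm / 750 = 0.0027.

>>> arm_command --pt "0 0 -0.0013 0.0027 0" --pt "0 0 -0.0013 0.0053 0" --pt "0 0 -0.0013 0.0053 0" --pt "0.2 0 -0.0013 0.0053 0" --pt "0.3 0 -0.0013 0.0053 0" --pt "1 0 -0.0013 0.0053 0" --pt "1 0 -0.0013 0.0053 0" --pt "1 0 -0.0013 0.0053 0" --pt "1 0 -0.0013 0.0053 0" --pt "1 0 -0.0013 0.0053 0" --force 80

```text
time_s: 36.63
eef_pos: [0.4504, 0.0433, -0.0372]
ee_rot: [0.0, 0.699, 0.716, 0.0]
contact_force: [-2.1, 0.1, 6.0]
opening: 0.0478
gripper_force: 83.8
```

To row units: -130 mm / 750 = -0.1733, -115 mm / 750 = -0.1533.

>>> arm_command --pt "1 0 0 0 0" --pt "1 0 0 0 0" --pt "1 0 0 -0.004 0" --pt "1 0 0 -0.0133 0" --pt "1 0 0 -0.0333 0" --pt "1 0 0 -0.06 0" --pt "1 0 0 -0.0933 0" --pt "1 0 0 -0.1267 0" --pt "1 0 0 -0.1533 0" --pt "1 0 0 -0.1733 0"

```text
time_s: 37.47
eef_pos: [0.4503, 0.0434, 0.0942]
ee_rot: [0.001, 0.699, 0.716, 0.0]
contact_force: [1.8, -0.1, -4.6]
opening: 0.048
gripper_force: 83.6
```

```bash
python3 go.py 648.3 -53 140 2.3
python3 - <<'E'
from h import *
sd,*S=cam("side"); cv2.imwrite("pics/c6.png",sd[100:300,180:380])
E
```

```text
t 37.47 p [450.3  43.4 131.2] close 1.38 tilt [ 0.0016 -0.0003] op 0.048 gf 83.6 F [ 1.8 -0.1 -4.6] j6 -0.19
[648.3, -53.0, 140.0, 2.3] -> [-101.1  195.7   -8.4] turn -0.9
```

View pics/c6.png

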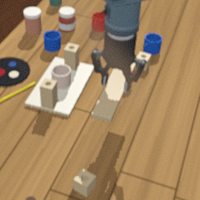

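The strip is held level above the bench, with the batt group clear of it. Carry it over.

To row units: 195.5 mm / 750 = 0.2607, -101 mm / 750 = -0.1347, -0.9 degrees / 120 = -0.0075.

>>> arm_command --pt "1 -0.0053 0.0107 -0.004 0" --pt "1 -0.0187 0.036 -0.008 -0.0025" --pt "1 -0.0373 0.0733 -0.0107 -0.0042" --pt "1 -0.0587 0.1133 -0.0107 -0.0058" --pt "1 -0.08 0.1533 -0.0107 -0.0075" --pt "1 -0.1013 0.196 -0.0107 -0.0075" --pt "1 -0.12 0.232 -0.0107 -0.0075" --pt "1 -0.1307 0.2533 -0.0107 -0.0075" --pt "1 -0.1347 0.2607 -0.0107 -0.0075" --pt "1 -0.1347 0.2607 -0.0107 -0.0075"

```text
time_s: 38.35
eef_pos: [0.6478, -0.0538, 0.0978]
ee_rot: [-0.001, 0.693, 0.721, -0.001]
contact_force: [0.4, -0.6, -3.6]
opening: 0.0481
gripper_force: 83.8
```

To row units: 45 mm / 750 = 0.06, 43 mm / 750 = 0.0573.

>>> arm_command --pt "1 0 0 0 0" --pt "1 0 0 0 0" --pt "1 0 0 0.0067 0" --pt "1 0 0 0.02 0" --pt "1 0 0 0.036 0" --pt "1 0 0 0.0493 0" --pt "1 0 0 0.0573 0" --pt "1 0 0 0.06 0" --pt "1 0 0 0.06 0" --pt "1 0 0 0.06 0"

```text
time_s: 39.18
eef_pos: [0.648, -0.053, 0.0552]
ee_rot: [0.0, 0.693, 0.721, 0.0]
contact_force: [-0.1, -0.1, -2.6]
opening: 0.0481
gripper_force: 83.7
```

```bash
python3 go.py 648.3 -53 87 2.3
```

```text
t 39.18 p [648.  -53.   92.2] close 2.27 tilt [0.0001 0.    ] op 0.0481 gf 83.7 F [-0.1 -0.1 -2.6] j6 -0.3
[648.3, -53.0, 87.0, 2.3] -> [-0.1  0.3  5.2] turn -0.0
```

To row units: 5 mm / 750 = 0.0067, 4.5 mm / 750 = 0.006.

>>> arm_command --pt "1 0 0 0.0013 0" --pt "1 0 0 0.0027 0" --pt "1 0 0 0.004 0" --pt "1 0 0 0.0053 0" --pt "1 0 0 0.006 0" --pt "1 0 0 0.0067 0" --pt "1 0 0 0.0067 0" --pt "1 0 0 0.0067 0" --pt "1 0 0 0.0067 0" --pt "1 0 0 0.0067 0"

```text
time_s: 40.02
eef_pos: [0.6479, -0.0529, 0.0502]
ee_rot: [0.0, 0.693, 0.721, 0.0]
contact_force: [0.2, 0.2, -3.7]
opening: 0.0482
gripper_force: 83.7
```

To row units: 1.2 mm / 750 = 0.0016, 0.9 mm / 750 = 0.0012.

>>> arm_command --pt "1 0 0 0.0004 0" --pt "1 0 0 0.0008 0" --pt "1 0 0 0.0012 0" --pt "1 0 0 0.0016 0" --pt "1 0 0 0.0016 0" --pt "1 0 0 0.0016 0" --pt "1 0 0 0.0016 0" --pt "1 0 0 0.0016 0" --pt "1 0 0 0.0016 0" --pt "1 0 0 0.0016 0"

```text
time_s: 40.85
eef_pos: [0.648, -0.053, 0.0499]
ee_rot: [0.0, 0.693, 0.721, 0.0]
contact_force: [-3.2, 1.4, 5.3]
opening: 0.0478
gripper_force: 84.8
```

Contact. Release and rise.

To row units: -70 mm / 750 = -0.0933, -30 mm / 750 = -0.04.

>>> arm_command --pt "0.35 0 0 0 0" --pt "0.25 0 0 0 0" --pt "0.1 0 0 0 0" --pt "0 0 0 0 0" --pt "0 0 0 0 0" --pt "0 0 0 0 0" --pt "0 0 0 0 0" --pt "0 0 0 -0.0067 0" --pt "0 0 0 -0.04 0" --pt "0 0 0 -0.0933 0"

```text
time_s: 41.68
eef_pos: [0.6442, -0.052, 0.115]
ee_rot: [-0.004, 0.693, 0.721, -0.002]
contact_force: [0.9, 0.7, -0.4]
opening: 0.0853
gripper_force: 0.0
```

```bash
python3 go.py 513 404.5 200 2.3
```

```text
t 41.68 p [644.2 -52.  152. ] close 2.26 tilt [-0.0092  0.0025] op 0.0853 gf 0.0 F [ 0.9  0.7 -0.4] j6 -0.3
[513.0, 404.5, 200.0, 2.3] -> [ 461.5 -113.5  -45.7] turn -0.0
```

To row units: 360 mm / 750 = 0.48, 200 mm / 750 = 0.2667.

>>> arm_command --pt "0 0.0133 -0.0027 -0.0267 0" --pt "0 0.0533 -0.0133 -0.0587 0" --pt "0 0.1067 -0.0267 -0.0587 0" --pt "0 0.16 -0.04 -0.0587 0" --pt "0 0.2133 -0.0533 -0.0587 0" --pt "0 0.2667 -0.0667 -0.0587 0" --pt "0 0.32 -0.0813 -0.0587 0" --pt "0 0.3733 -0.0947 -0.0587 0" --pt "0 0.4267 -0.108 -0.0587 0" --pt "0 0.48 -0.1213 -0.0587 0"

```text
time_s: 42.52
eef_pos: [0.5418, 0.3051, 0.1637]
ee_rot: [0.0, 0.693, 0.721, 0.0]
contact_force: [0.9, -0.3, -0.7]
opening: 0.0857
gripper_force: 0.0
```

To row units: 101 mm / 750 = 0.1347, 90 mm / 750 = 0.12.

>>> arm_command --pt "0 0.0467 -0.012 0 0" --pt "0 0.0867 -0.0227 0 0" --pt "0 0.12 -0.0307 0 0" --pt "0 0.1347 -0.0347 0 0" --pt "0 0.1347 -0.0347 0 0" --pt "0 0.1347 -0.0347 0 0" --pt "0 0.1347 -0.0347 0 0" --pt "0 0.1347 -0.0347 0 0" --pt "0 0.1347 -0.0347 0 0" --pt "0 0.1347 -0.0347 0 0"

```text
time_s: 43.35
eef_pos: [0.5133, 0.402, 0.1631]
ee_rot: [0.0, 0.694, 0.72, -0.0]
contact_force: [0.2, -0.7, 0.1]
opening: 0.0854
gripper_force: 0.0
```

```bash
python3 go.py 513 404.5 69 2.3
python3 - <<'E'
from h import *
light=lambda h,s,v:(v>165)&(s<90)&(h>8)
sd,*S=cam("side"); im,*C=cam("top")
# strip now: top at .102
o=cv2.resize(im[130:230,190:340],(480,320),interpolation=cv2.INTER_CUBIC); o2=cv2.resize(sd[110:230,180:300],(320,320),interpolation=cv2.INTER_CUBIC)
cv2.imwrite("pics/c7.png",np.hstack([o,o2]))
def corners(x,y,z,yaw=2.3,a=.025,b=.12):
    r=np.radians(yaw); c,s=np.cos(r),np.sin(r); return np.array([[x+u*c-v*s,y+u*s+v*c,z] for u,v in((a,b),(a,-b),(-a,-b),(-a,b))])
P=corners(.6483,-.053,.102)
print("top pred in crop",((proj(P,*C)-[190,130]+.5)*3.2).round(0).tolist()); print("side pred in crop (+480)",((proj(P,*S)-[180,110]+.5)*2.667+[480,0]).round(0).tolist())
# vase check
a=np.linspace(0,6.28,80)
for I,CC,u,v,r in((im,C,88,225,20),(sd,S,212,317,30)):
    P=np.vstack([np.c_[.513+k*np.cos(a),.4045+k*np.sin(a),a*0+z] for z,k in((0,.022),(.034,.03),(.074,.0135))]); p=proj(P,*CC)
    q=blob(I,u,v,r,lambda h,s,v:(v>110)&(s<70)).reshape(-1,2); print("vase obs",q.min(0),q.max(0),"pred",p.min(0).round(1),p.max(0).round(1))
E
```

```text
t 43.35 p [513.3 402.  200.1] close 2.17 tilt [ 0.0001 -0.0001] op 0.0854 gf 0.0 F [ 0.2 -0.7  0.1] j6 0.44
[513.0, 404.5, 69.0, 2.3] -> [  2.5  -0.2 131.1] turn -0.1
top pred in crop [[98.0, 88.0], [410.0, 72.0], [415.0, 135.0], [102.0, 153.0]]
side pred in crop (+480) [[576.0, 195.0], [659.0, 73.0], [698.0, 81.0], [621.0, 206.0]]
vase obs [ 77 214] [103 236] pred [ 78.  213.1] [103.7 236.7]
vase obs [199 301] [225 335] pred [198.6 301.2] [226.4 334.4]
```

View pics/c7.png

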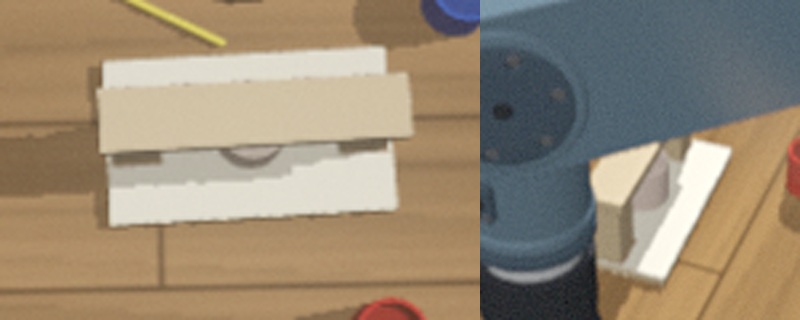

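The strip's corners in the top crop, (97,88), (409,72), (413,135) and (102,152), match the planned pose to about 1 mm, and it lies on both posts. Now the vase, by the neck.

To row units: 129 mm / 750 = 0.172, 125 mm / 750 = 0.1667.

>>> arm_command --pt "0 0.0033 0 0.0133 0" --pt "0 0.0033 0 0.04 0" --pt "0 0.0033 0 0.0733 0" --pt "0 0.0033 0 0.1067 0" --pt "0 0.0033 0 0.1333 0" --pt "0 0.0033 0 0.1533 0" --pt "0 0.0033 0 0.1667 0" --pt "0 0.0033 0 0.172 0" --pt "0 0.0033 0 0.172 0" --pt "0 0.0033 0 0.172 0"

```text
time_s: 44.28
eef_pos: [0.513, 0.4059, 0.0346]
ee_rot: [0.0, 0.693, 0.721, 0.0]
contact_force: [0.9, 0.2, 0.2]
opening: 0.0854
gripper_force: 0.0
```

>>> arm_command --pt "0.1 0 0 0 0" --pt "0.2 0 0 0 0" --pt "0.3 0 0 0 0" --pt "0.4 0 0 0 0" --pt "0.5 0 0 0 0" --pt "0.6 0 0 0 0" --pt "1 0 0 0 0" --pt "1 0 0 0 0" --pt "1 0 0 0 0" --pt "1 0 0 0 0" --force 40

```text
time_s: 45.12
eef_pos: [0.513, 0.4057, 0.0345]
ee_rot: [0.0, 0.693, 0.721, 0.0]
contact_force: [-0.0, -0.1, 3.3]
opening: 0.0285
gripper_force: 39.2
```

```bash
python3 go.py 513 404.5 71 2.3
```

```text
t 45.12 p [513.  405.7  71.5] close 2.27 tilt [0.0009 0.0004] op 0.0285 gf 39.2 F [-0.  -0.1  3.3] j6 0.45
[513.0, 404.5, 71.0, 2.3] -> [-1.2 -0.1  0.5] turn -0.0
```

To row units: -145 mm / 750 = -0.1933, -135 mm / 750 = -0.18.

>>> arm_command --pt "1 0 0 -0.0027 0" --pt "1 0 0 -0.0133 0" --pt "1 0 0 -0.0333 0" --pt "1 0 0 -0.06 0" --pt "1 0 0 -0.0867 0" --pt "1 0 0 -0.12 0" --pt "1 0 0 -0.1533 0" --pt "1 0 0 -0.18 0" --pt "1 0 0 -0.1933 0" --pt "1 0 0 -0.1933 0"

```text
time_s: 45.95
eef_pos: [0.5138, 0.4064, 0.1821]
ee_rot: [0.001, 0.693, 0.721, 0.002]
contact_force: [0.7, 0.3, -2.8]
opening: 0.0288
gripper_force: 39.7
```

```bash
python3 go.py 648.3 -52 216 2.3
```

```text
t 45.95 p [513.8 406.4 219.1] close 2.28 tilt [0.0041 0.0022] op 0.0288 gf 39.7 F [ 0.7  0.3 -2.8] j6 0.45
[648.3, -52.0, 216.0, 2.3] -> [-463.4  116.2    2.6] turn -0.0
```

To row units: -238 mm / 750 = -0.3173, -208 mm / 750 = -0.2773.

>>> arm_command --pt "1 -0.0053 0.0013 0 0" --pt "1 -0.0213 0.0053 0 0" --pt "1 -0.0467 0.012 0 0" --pt "1 -0.08 0.02 0 0" --pt "1 -0.1173 0.0293 0 0" --pt "1 -0.1573 0.04 0 0" --pt "1 -0.1973 0.0493 0 0" --pt "1 -0.2373 0.06 0 0" --pt "1 -0.2773 0.0693 0 0" --pt "1 -0.3173 0.08 0 0"

```text
time_s: 46.78
eef_pos: [0.5807, 0.1675, 0.1767]
ee_rot: [-0.001, 0.693, 0.721, -0.002]
contact_force: [0.8, 0.8, -2.7]
opening: 0.0286
gripper_force: 39.7
```

To row units: -225 mm / 750 = -0.3, -223 mm / 750 = -0.2973.

>>> arm_command --pt "1 -0.04 0.0093 0 0" --pt "1 -0.08 0.02 0 0" --pt "1 -0.12 0.0293 0 0" --pt "1 -0.16 0.04 0 0" --pt "1 -0.2 0.0507 0 0" --pt "1 -0.2373 0.06 0 0" --pt "1 -0.2667 0.0667 0 0" --pt "1 -0.2867 0.072 0 0" --pt "1 -0.2973 0.0747 0 0" --pt "1 -0.3 0.0753 0 0"

```text
time_s: 47.62
eef_pos: [0.6467, -0.054, 0.1776]
ee_rot: [-0.001, 0.694, 0.72, -0.001]
contact_force: [0.1, 0.5, -3.6]
opening: 0.029
gripper_force: 39.7
```

To row units: 36 mm / 750 = 0.048, 34 mm / 750 = 0.0453.

>>> arm_command --pt "1 0 0 0 0" --pt "1 0 0 0.004 0" --pt "1 0 0 0.0107 0" --pt "1 0 0 0.02 0" --pt "1 0 0 0.0293 0" --pt "1 0 0 0.0387 0" --pt "1 0 0 0.0453 0" --pt "1 0 0 0.048 0" --pt "1 0 0 0.048 0" --pt "1 0 0 0.048 0"

```text
time_s: 48.45
eef_pos: [0.6473, -0.0524, 0.1429]
ee_rot: [-0.0, 0.693, 0.721, -0.0]
contact_force: [-0.1, 0.5, -1.7]
opening: 0.0289
gripper_force: 39.7
```

```bash
python3 go.py 648.3 -52 173.5 2.3
```

```text
t 48.45 p [647.3 -52.4 179.9] close 2.27 tilt [-0.0001  0.0001] op 0.0289 gf 39.7 F [-0.1  0.5 -1.7] j6 -0.3
[648.3, -52.0, 173.5, 2.3] -> [0.4 1.  6.4] turn -0.0
```

To row units: 6 mm / 750 = 0.008, 5.5 mm / 750 = 0.0073.

>>> arm_command --pt "1 0.0005 0.0013 0.0013 0" --pt "1 0.0005 0.0013 0.0027 0" --pt "1 0.0005 0.0013 0.004 0" --pt "1 0.0005 0.0013 0.0053 0" --pt "1 0.0005 0.0013 0.0067 0" --pt "1 0.0005 0.0013 0.0073 0" --pt "1 0.0005 0.0013 0.008 0" --pt "1 0.0005 0.0013 0.008 0" --pt "1 0.0005 0.0013 0.008 0" --pt "1 0.0005 0.0013 0.008 0"

```text
time_s: 49.28
eef_pos: [0.6483, -0.052, 0.137]
ee_rot: [0.0, 0.693, 0.721, 0.0]
contact_force: [-0.9, -0.3, -2.1]
opening: 0.0286
gripper_force: 39.7
```

To row units: 1 mm / 750 = 0.0013, 0.8 mm / 750 = 0.0011.

>>> arm_command --pt "1 0 0 0.0004 0" --pt "1 0 0 0.0008 0" --pt "1 0 0 0.0011 0" --pt "1 0 0 0.0013 0" --pt "1 0 0 0.0013 0" --pt "1 0 0 0.0013 0" --pt "1 0 0 0.0013 0" --pt "1 0 0 0.0013 0" --pt "1 0 0 0.0013 0" --pt "1 0 0 0.0013 0"

```text
time_s: 50.12
eef_pos: [0.6487, -0.0521, 0.1365]
ee_rot: [0.0, 0.693, 0.721, 0.0]
contact_force: [-0.1, 0.4, 2.2]
opening: 0.0291
gripper_force: 39.9
```

Contact. Open slowly, then rise well clear.

>>> arm_command --pt "0.6 0 0 0 0" --pt "0.5 0 0 0 0" --pt "0.4 0 0 0 0" --pt "0.3 0 0 0 0" --pt "0.2 0 0 0 0" --pt "0.1 0 0 0 0" --pt "0 0 0 0 0" --pt "0 0 0 0 0" --pt "0 0 0 0 0" --pt "0 0 0 0 0"

```text
time_s: 50.95
eef_pos: [0.6483, -0.052, 0.136]
ee_rot: [-0.0, 0.693, 0.721, 0.0]
contact_force: [0.1, -0.6, 0.1]
opening: 0.0853
gripper_force: 0.0
```

To row units: -150 mm / 750 = -0.2, -140 mm / 750 = -0.1867.

>>> arm_command --pt "0 0 0 -0.0067 0" --pt "0 0 0 -0.0267 0" --pt "0 0 0 -0.06 0" --pt "0 0 0 -0.1 0" --pt "0 -0.04 -0.0533 -0.12 0" --pt "0 -0.04 -0.1067 -0.12 0" --pt "0 -0.04 -0.1467 -0.12 0" --pt "0 -0.04 -0.1867 -0.12 0" --pt "0 -0.04 -0.2 -0.12 0" --pt "0 -0.04 -0.2 -0.12 0"

```text
time_s: 51.78
eef_pos: [0.4982, -0.088, 0.2268]
ee_rot: [0.0, 0.693, 0.721, 0.0]
contact_force: [1.4, -0.5, 0.3]
opening: 0.0853
gripper_force: 0.0
```

```bash
python3 - <<'E'
from h import *
sd,*S=cam("side"); im,*C=cam("top")
cv2.imwrite("pics/c8.png",np.hstack([cv2.resize(im[120:220,190:340],(450,300)),cv2.resize(sd[90:230,180:310],(279,300))]))
print(proj([.6483,-.053,.202],*C)-[190,120],proj([.6483,-.053,.202],*S)-[180,90])
print(ctrl.get_state()["time_s"],ctrl.get_state()["eef_pos"])
E
```

```text
[[82.66079206 34.98055395]] [[59.28623463 41.14699309]]
51.8833 [ 0.50050495 -0.08817583  0.22685302]
```

View pics/c8.png

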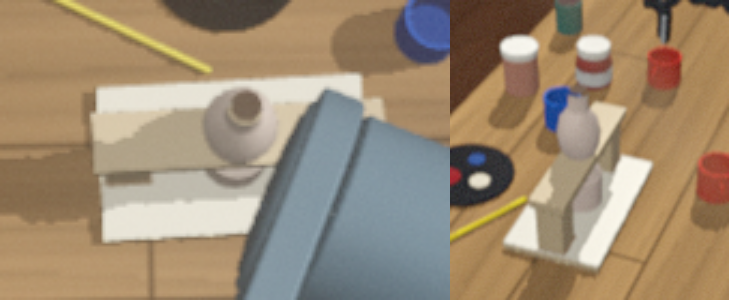

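The vase stands upright on the strip: its mouth is at (246,106) in the top crop against a predicted (248,105), and at (577,97) in the side crop against (577,88). Everything is in place and the arm is clear, so I'm handing in.

```bash
python3 -c "
from cell import ctrl
print(ctrl.job_done())"
```

```text
the job is handed in; nothing more can be done
None
```

I handed the job in at about 52 s of the 141 s. In the last pictures the posts, cup, strip and vase all stand where asked, with the arm clear; the hand-in returned no verdict.

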